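# Set up a sample tube on the scanning rotator

## Robot

A 7-joint arm with a two-finger parallel gripper is mounted at the origin on the work surface. World frame = base frame: x ahead of the robot, y to its left, z up, the work surface at z = 0. Lengths are in m, angles in rad, forces in N, time in s.
With the tool pointing down it reaches from about 0.425 to 0.925 m from the base axis. Payload 6.8 kg.
Tool frame: the origin (TCP) lies on the centre line of the jaws, within the pads' length; the fingertips stand 19 mm ahead of it and the grasp point (between the pads) is the TCP (tcp_to_tips is the distance from the TCP to the fingertips, in m); x points along the fingers, y is the direction in which the jaws open and shut, and the axes are right-handed (so a half turn about x gives the same grasp; the last joint's range is limited). The gripper opens to 85 mm and grips with 20 to 120 N. Pads are 22 mm wide; open, the fingers measure 114 mm over their backs; the gripper's body (76 mm by 85 mm) begins 54 mm behind the grasp point. The pads swing forward as they close: fully open they stand 13 mm farther back than shut.
Start: joints at [-1.419, 0.477, 0.022, 1.555, -0.011, 1.109, -0.083], TCP at [0.173, 0.652, 0.25] pointing down, gripper open.
Joint ranges: [-2.96, 2.96], [-0.34, 2.1], [-1.41, 1.46], [0.24, 2.44], [-1.37, 4.51], [0.17, 1.92], [-2.96, 2.96]. Speed limits (rad/s): [2.39, 2.39, 3.14, 3.14, 3.14, 3.14, 3.14].

## Interface

Orientations are given as a unit quaternion [w, x, y, z].
In Python, from station import get_obs, read_camera, hand_in, spot_in, cut_out, tcp_to_tips gives the robot as it stands.
- The arm moves only by the shell command python3 -m jog 'ROWS' [FORCE]. ROWS is JSON, a list of rows, each an object of numbers: "gripper": the closure, from 0 (fully open) to 1 (shut); "dx", "dy", "dz": the shift along the world's x, y, z in m; "rx", "ry", "rz": the turn, a rotation vector about the world's x, y, z in degrees. In form: [{"gripper": .., "dx": .., "dy": .., "dz": .., "rx": .., "ry": .., "rz": ..}, ...]. A call has 1 to 10 rows; each row is the pose to reach, as a shift and turn from the pose commanded when the call began; what a row does not reach only later rows make up. A row lasts 1/10 s, in which the tool goes at most 50 mm and 8.59 degrees, less where a joint would pass 70% of its speed; a pose out of reach is approached as far as the arm can. A call with a gripper value outside its range is refused whole. The fingers move at their own pace and stop on an object; FORCE is the grip in N (left out, the last holds). Time passes only in rows, so rows that repeat a pose let the fingers close. It gives the time, the measured TCP pose, the force and the opening at its end, in the units of the state.
- get_obs(): the state, without advancing time (a new reading comes with each control period).
- read_camera(name): name is "side" or "top" or "wrist"; returns a dict with "pixels" (420x560x3 uint8, blue, green, red), "range_z" (420x560 float32, m along the optical axis (not along the pixel's ray), 0 where there is no reading), "camera_matrix" (3x3 intrinsics, pixels), "D" ([k1, k2, p1, p2, k3] as OpenCV has them; the pictures are not rectified), "cam_to_world" (4x4, takes a point from camera to world coordinates). Camera axes: x right, y down, z forward; pixel columns grow to the right and rows downward; lengths in m; the calibration is good to about 2 mm. A picture is of the moment at which its call begins.
- hand_in(): hands the job in, once; it reports no verdict.
Trained networks look in the newest picture that a camera, given by its name, has taken for a name from the list of things; names that differ only in an ending like _2 or _b are one class to them, and where a whole thing is asked for, a point or a joint stands for the part that bears it (a point fixed in the world has none). Each returns a list of dicts, best first, with "conf" (0 to 1); they miss things now and then, are a little off and sometimes report something else, mostly with a low value. They report only what shows in the picture. A call takes as long as a camera call. They do not tell look-alikes from the thing itself.
- spot_in(camera, label): "box" ([centre column, centre row, width, height] in pixels, round what is visible of it).
- cut_out(camera, label): "mask" (420x560 bool, what is visible of it) and "box" ([centre column, centre row, width, height] in pixels, round what is visible of it).
The state is a dict: "t": time; "q": joint angles; "joint_vel": joint speeds; "joint_torque": joint torques, N m; "eef_pos": TCP position; "tool_rot": TCP orientation; "contact_force": force on the tool from outside, world axes, zero at the start; "torque": the same for the moment, N m; "gripper_width": opening from 0.0 (shut) to 1.0 (fully open).
Only numpy, scipy, OpenCV 4.12 (cv2) and the standard library are available. Lean on these libraries where they do the work, as an engineer would, in place of code of your own. Each camera call takes 0.05 s, during which the arm holds its last target. There are 200 camera calls.

## Task

Turn the rotator's arbor by its metal index wheel until the neon mark and the neon cradles face straight up, then take the tube with the neon-green cap from its clear rest and lay it gently (not dropped) along the middle of the two cradles. Then slide the scanner along its curved rod fully home against its end stop, over the tube, leaving the cradles still facing up, and let go. Leave the other tubes, the clips, the forceps and the pipette alone.

Things in the scene. Friction and masses are not known exactly. Their poses are not given: they have to be found in the camera images.
- arbor (a joint): angle of the arbor about its own axis (rad): 0 when the neon mark and the open side of the cradles face straight up; positive leans the mark towards the rotator's +x (away from the robot), starting between 0.8 and 2.0. Turns freely both ways without stops, with light bearing drag (0.06 N m), and stays where it is left. It is turned by the index wheel.
- arbor_mid (a point): point on the arbor's axis, 80 mm above the bench, level with the middle of the cradles. Steel shaft 14 mm thick held between two conical centres; y is the shaft's axis (pointing from the wheel to the cradles), z points to the side of the neon mark, and turns with the arbor.
- wheel (a point): centre of the aluminium index wheel on the same shaft, 95 mm along -y from arbor_mid: a plain disc 84 mm in diameter, 10 mm thick along y, with a neon stripe from hub to rim at the mark (+z). Axes as for arbor_mid. 38 mm of clear shaft lies on its cradle side and 30 mm on its outer side (hub 22 mm in diameter, 3 mm proud of each face), then a white post whose top is 100 mm above the bench.
- cradle (a point): where the tube's middle lies when laid: 21.3 mm from the arbor's axis towards the mark. Two neon V-shaped cradles (90 degrees, 26 mm long, 37 mm across the mouth, bottom 10 mm and lips 28 mm from the axis) with their middles 39 mm either side of this point along y; the 52 mm between them is open for fingers, only the shaft below. Axes turn with the arbor: y along the shaft, z out of the cradle.
- scanner (a joint): position of the scanner carriage along the curved rod as an angle (rad) about arc_centre: 0 is home, against its end stop, with the scanner over the cradles; it starts parked at 0.9 to 1.2, end of travel 1.3; growing is anticlockwise seen from above. Drag about 1.2 N at the fin; it stays where it is left.
- fin (a point): middle of the carriage's upright blue grip fin, 140 mm above the bench: 24 mm along the radius, 12 mm thick along the rod, its top at 161 mm and free down to the carriage block at 115 mm. x points radially away from arc_centre, y along the rod's tangent (anticlockwise), z up; it turns with the carriage.
- scanner_head (a point): middle of the white scanner head, 44 mm square, 147 mm above the bench (top 168 mm, lens underside 122 mm), carried by the carriage 80 mm inward (-x) of the fin on a bracket that starts 22 mm inward of the fin's middle and rises to 142 mm. Axes as for the fin.
- arc_centre (a point): centre of the curved rod's arc (a level steel rod 12 mm thick, radius 214 mm, 100 mm above the bench; the bored carriage block on it is 30 x 34 mm), 214 mm from the fin, given at the fin's height (140 mm), fixed on the rotator; x of this frame is the rotator's x (square to the shaft, away from the robot when not yawed), y along the shaft, z up.
- tube_green_mid (a point): middle of the tube with the neon-green cap: rigid, 16 mm in diameter throughout, 90 mm long, about 30 g; x along the tube towards the cap. It lies level, 33 mm above the bench, in its clear rest; either way round is fine in the cradles.
- tube_blue_mid (a point): middle of a like tube with a blue cap, in the next rest or the one after; leave alone.
- tube_white_mid (a point): middle of a like tube with a white cap, in its own rest; leave alone.
- rest_green: clear rest under the green-capped tube, one of three alike that stand in a row about 80 mm apart in any order: base plate 48 x 100 x 6 mm, origin at its underside's middle; the tube lies along its y in two blue V notches (14 mm long, 36 mm either side of the middle, lips 40 mm above the bench), open between.
- clip_a: small neon plastic clip, 45 x 25 x 45 mm, standing loose; origin under its middle; leave alone.
- clip_b: a second such clip; leave alone.
- forceps: steel forceps 110 mm long lying at the right; origin under their middle; leave alone.
- pipette: white hand pipette 280 mm long lying at the left; origin under its middle; leave alone.
There are look-alikes about, which are no part of the job. What is shaped like the part that bears tube_green_mid but red is not meant.

How it is judged:
By the outcome, as a careful person would: the job done as asked, in the order asked, and still so for the second after the job is handed in, with the robot touching nothing.
It also fails if it takes over 72 s, if anything falls off the work surface, if the arm or the gripper's body presses on something with over 40 N, if the wrist force passes 120 N, or if a joint passes its speed limit or range.

## Working session

There is one attempt and no reset: what is moved stays moved. The work goes in short steps, Python scripts to look and compute and a shell command to move; the robot and the scene stay as the last step left them, time stands still between calls to the robot, and variables do not carry over. Pictures are saved under pics/ and viewed, about 8 in all and at most 12, crops included, and the job is handed in when it is done.

```bash
ls; mkdir -p pics
cat > h.py <<'E'
import numpy as np, cv2, json
from station import *
def px2w(c,uv,z):
    K=np.array(c["camera_matrix"]);D=np.array(c["D"])
    p=cv2.undistortPoints(np.array(uv,float).reshape(-1,1,2),K,D).reshape(-1,2)
    z=np.asarray(z).reshape(-1,1)
    P=np.hstack([p*z,z]);T=np.array(c["cam_to_world"])
    return P@T[:3,:3].T+T[:3,3]
def onplane(c,uv,h):
    a=px2w(c,uv,np.ones(len(uv)));o=np.array(c["cam_to_world"])[:3,3]
    d=a-o;return o+d*((h-o[2])/d[:,2])[:,None]
def w2px(c,P):
    T=np.linalg.inv(np.array(c["cam_to_world"]));r=cv2.Rodrigues(T[:3,:3])[0]
    return cv2.projectPoints(np.array(P,float),r,T[:3,3],np.array(c["camera_matrix"]),np.array(c["D"]))[0].reshape(-1,2)
def cloud(c,mask=None):
    z=c["range_z"];m=z>0
    if mask is not None:m&=mask
    v,u=np.nonzero(m);return px2w(c,np.c_[u,v],z[v,u]),np.c_[u,v]
E
python3 - <<'E'
from h import *
o=get_obs();print({k:np.round(v,3) for k,v in o.items()})
for n in("side","top"):
    c=read_camera(n);cv2.imwrite(f"pics/{n}0.png",c["pixels"]);print(n,np.round(c["cam_to_world"],3).tolist(),np.round(c["camera_matrix"],0).tolist())
    np.savez(f"{n}0.npz",**c)
    for l in["wheel","cradle","scanner_head","fin","tube_green_mid","tube_blue_mid","tube_white_mid","rest_green","clip_a","forceps","pipette"]:
        print(l,[(np.round(d["box"]).tolist(),round(d["conf"],2)) for d in spot_in(n,l)][:4])
E
```

```text
pics
{'t': np.float64(0.0), 'q': array([-1.419,  0.478,  0.022,  1.556, -0.012,  1.109, -0.083]), 'joint_vel': array([-0.001,  0.001, -0.002, -0.   ,  0.   ,  0.001, -0.001]), 'joint_torque': array([-0.0000e+00, -5.9645e+01,  1.6080e+00, -2.8120e+01,  1.2000e-02,
        9.0000e-03, -0.0000e+00]), 'eef_pos': array([0.173, 0.652, 0.249]), 'tool_rot': array([ 0.701,  0.091,  0.701, -0.092]), 'contact_force': array([ 0.925, -0.538,  1.075]), 'torque': array([-0.002, -0.009,  0.015]), 'gripper_width': np.float64(0.999)}
side [[0.96, -0.147, 0.238, 0.221], [-0.28, -0.542, 0.793, -0.914], [0.012, -0.828, -0.561, 0.803], [0.0, 0.0, 0.0, 1.0]] [[410.0, 0.0, 283.0], [0.0, 410.0, 205.0], [0.0, 0.0, 1.0]]
wheel []
cradle [([295.0, 223.0, 27.0, 42.0], 0.79)]
scanner_head [([280.0, 171.0, 31.0, 23.0], 0.81), ([296.0, 322.0, 23.0, 36.0], 0.66)]
fin [([279.0, 172.0, 33.0, 19.0], 0.93)]
tube_green_mid [([245.0, 344.0, 33.0, 26.0], 0.83), ([295.0, 324.0, 20.0, 32.0], 0.53), ([232.0, 294.0, 26.0, 23.0], 0.52), ([334.0, 323.0, 16.0, 28.0], 0.37)]
tube_blue_mid [([331.0, 321.0, 16.0, 31.0], 0.47)]
tube_
[... 540 characters left out ...]
0, 30.0], 0.88)]
cradle [([279.0, 209.0, 72.0, 28.0], 0.85)]
scanner_head [([203.0, 198.0, 30.0, 37.0], 0.9)]
fin [([204.0, 198.0, 36.0, 46.0], 0.76), ([279.0, 209.0, 71.0, 29.0], 0.39)]
tube_green_mid [([394.0, 240.0, 31.0, 7.0], 0.64), ([338.0, 283.0, 21.0, 26.0], 0.62), ([397.0, 281.0, 19.0, 29.0], 0.58)]
tube_blue_mid [([397.0, 211.0, 32.0, 6.0], 0.72)]
tube_white_mid [([403.0, 183.0, 31.0, 10.0], 0.52)]
rest_green [([393.0, 239.0, 32.0, 18.0], 0.61)]
clip_a [([371.0, 138.0, 13.0, 20.0], 0.64), ([395.0, 152.0, 16.0, 16.0], 0.46), ([204.0, 196.0, 32.0, 44.0], 0.37)]
forceps [([444.0, 187.0, 3.0, 33.0], 0.73), ([402.0, 181.0, 32.0, 11.0], 0.34)]
pipette [([105.0, 198.0, 16.0, 93.0], 0.78)]
```

Run:
```python
import cv2
a=cv2.imread("pics/top0.png")[90:330,70:470];b=cv2.imread("pics/side0.png")[120:400,190:430]
cv2.imwrite("pics/t0c.png",cv2.resize(a,(800,480),interpolation=2));cv2.imwrite("pics/s0c.png",cv2.resize(b,(514,600),interpolation=2))
```

```text
(no output)
```

View pics/t0c.png

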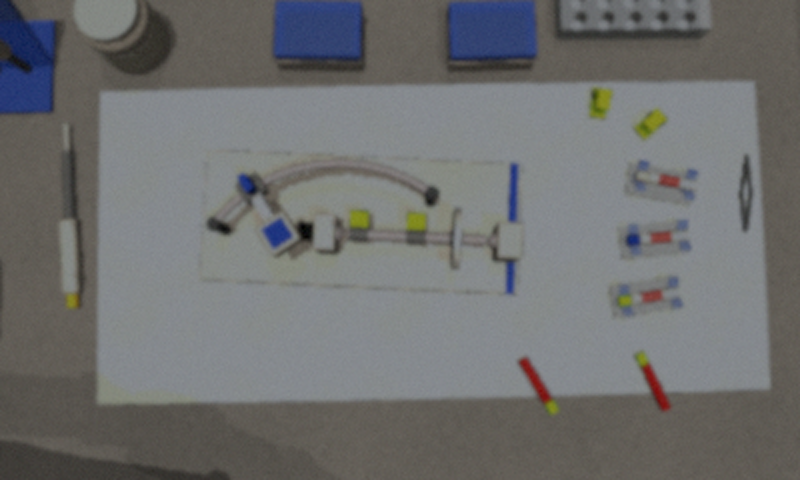

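View pics/s0c.png

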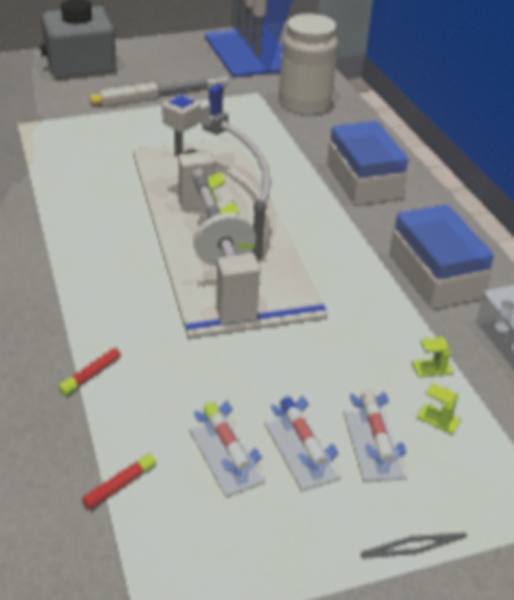

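The top view (crop ×2) shows:
- **Rotator:** shaft at row ~237, wheel at crop (457,237), cradles at (360,218) and (417,220) leaning +x.
- **Scanner:** fin at (247,184), head at (278,233).
- **Tubes:** green at (647,297), nearest the robot, then blue, then white.
- **Look-alikes:** the red tubes with green caps at (538,385) and (652,380).

The side view has the mark about horizontal, towards +x.

Run:
```python
from h import *
def st(n,P): print(n,len(P),np.round(np.median(P,0),4),np.round(P.min(0),3),np.round(P.max(0),3))
C={n:dict(np.load(n+"0.npz")) for n in("top","side")}
for n,c in C.items():
    P,uv=cloud(c);hsv=cv2.cvtColor(c["pixels"],cv2.COLOR_BGR2HSV)[uv[:,1],uv[:,0]].astype(int)
    H,S,V=hsv.T
    on=(P[:,0]>.2)&(P[:,0]<.8)&(abs(P[:,1])<.5)
    neon=on&(H>24)&(H<45)&(S>120)&(V>90); blue=on&(H>105)&(H<130)&(S>130)
    print(n,"bench",np.round(np.median(P[on,2]),4))
    for nm,m in(("neon",neon),("blue",blue),("red",on&((H<8)|(H>172))&(S>130)),("tall",on&(P[:,2]>.06)&(P[:,2]<.2))):
        im=np.zeros((420,560),np.uint8);im[uv[m,1],uv[m,0]]=1
        k,L=cv2.connectedComponents(im)
        lab=L[uv[:,1],uv[:,0]]*m
        for i in range(1,k):
            if(lab==i).sum()>=12: st(nm+str(np.round(uv[lab==i].mean(0)).astype(int)),P[lab==i])
```

```text
top bench 0.0004
neon[370 141] 104 [ 0.7222 -0.2444  0.0417] [ 0.709 -0.257 -0.002] [ 0.74  -0.235  0.052]
neon[395 151] 99 [ 0.691  -0.3157  0.0425] [ 0.678 -0.335  0.001] [ 0.708 -0.301  0.051]
neon[249 199] 73 [0.5521 0.1051 0.0873] [0.543 0.093 0.055] [0.565 0.116 0.098]
neon[278 201] 69 [0.5478 0.0262 0.0878] [0.539 0.015 0.078] [0.558 0.037 0.095]
neon[382 240] 24 [ 0.4365 -0.2664  0.0373] [ 0.431 -0.273  0.03 ] [ 0.442 -0.258  0.043]
neon[391 269] 23 [ 0.3528 -0.2939  0.0148] [ 0.344 -0.302  0.008] [ 0.359 -0.287  0.021]
neon[345 293] 31 [ 0.2877 -0.1632  0.0125] [ 0.279 -0.169 -0.006] [ 0.296 -0.155  0.018]
blue[316 115] 291 [ 0.7897 -0.0849  0.0769] [ 0.779 -0.144  0.063] [ 0.8   -0.026  0.084]
blue[230 116] 236 [0.7917 0.1564 0.0766] [0.783 0.103 0.065] [0.8   0.219 0.085]
blue[326 187] 66 [ 0.5908 -0.1151  0.0132] [ 0.558 -0.119  0.005] [ 0.634 -0.11   0.021]
blue[193 182] 39 [0.595  0.2461 0.1594] [0.585 0.239 0.129] [0.605 0.254 0.165]
blue[208 206] 100 [0.5293 0.2065 0.1669] [0.514 0.191 0.159] [0.545 0.221 0.174]
blue[386 210] 21 [ 0.5215 -0.2812  0.0391] [ 0.516 -0.28
[... 1756 characters left out ...]
4 0.08 ]
blue[383 222] 28 [ 0.7906 -0.0583  0.0775] [ 0.782 -0.069  0.073] [ 0.8   -0.038  0.081]
blue[324 308] 13 [ 0.5163 -0.2892  0.0397] [ 0.513 -0.292  0.037] [ 0.522 -0.284  0.043]
red[234 291] 92 [ 0.3216 -0.149   0.0129] [ 0.295 -0.167  0.004] [ 0.351 -0.131  0.017]
red[242 346] 161 [ 0.306  -0.3235  0.0132] [ 0.275 -0.341  0.004] [ 0.34  -0.304  0.017]
tall[326 145] 226 [0.7899 0.4154 0.1108] [0.779 0.39  0.06 ] [0.8   0.457 0.162]
tall[292 210] 1964 [0.5309 0.0329 0.0974] [ 0.48  -0.124  0.06 ] [0.631 0.295 0.169]
tall[353 189] 178 [0.786  0.1446 0.0747] [0.779 0.094 0.06 ] [0.8   0.218 0.08 ]
tall[388 232] 329 [ 0.7837 -0.0988  0.0753] [ 0.776 -0.157  0.06 ] [ 0.8   -0.028  0.081]
```

Run:
```python
from h import *
C={n:dict(np.load(n+"0.npz")) for n in("top","side")}
for n,c in C.items():
    P,uv=cloud(c)
    m=(P[:,2]>.075)&(P[:,2]<.096)&(P[:,1]<.005)&(P[:,1]>-.02)&(abs(P[:,0]-.533)<.03)
    print(n,"shaft in",np.round(np.median(P[m],0),4),m.sum())
    m=(P[:,2]>.075)&(P[:,2]<.096)&(P[:,1]<.085)&(P[:,1]>.045)&(abs(P[:,0]-.533)<.03)
    print(n,"shaft mid",np.round(np.median(P[m],0),4),m.sum())
    m=(P[:,2]>.06)&(P[:,2]<.13)&(P[:,1]<-.012)&(P[:,1]>-.06)&(abs(P[:,0]-.533)<.06)
    Q=P[m];m2=Q[:,2]>.1
    print("wheel",np.round(np.median(Q[m2],0),4),np.round(Q[m2].min(0),3),np.round(Q[m2].max(0),3),m2.sum(),"x ext",np.round(np.percentile(Q[:,0],[1,99]),3))
    m=(P[:,2]>.095)&(P[:,2]<.105)&(P[:,1]<-.065)&(P[:,1]>-.13)&(abs(P[:,0]-.53)<.05)
    print("post",np.round(P[m].mean(0),4),np.round(P[m].min(0),3),np.round(P[m].max(0),3))
    m=(P[:,2]>.095)&(P[:,2]<.105)&(P[:,1]>.12)&(P[:,1]<.17)&(abs(P[:,0]-.53)<.04)
    print("post2",np.round(P[m].mean(0),4),np.round(P[m].min(0),3),np.round(P[m].max(0),3))
    m=(P[:,2]>.005)&(P[:,2]<.06)&(P[:,0]>.39)&(P[:,0]<.49)&(P[:,1]<-.23)&(P[:,1]>-.38)
    r=cv2.minAreaRect(P[m][:,:2].astype(np.float32)*1000);print("rest",r)
    b=cut_out(n,"tube_green_mid") if 0 else None
```

```text
top shaft in [ 0.5248 -0.0087  0.0847] 51
top shaft mid [0.5305 0.0648 0.0851] 76
wheel [ 0.5239 -0.0268  0.1167] [ 0.488 -0.033  0.101] [ 0.561 -0.021  0.127] 105 x ext [0.484 0.565]
post [ 0.52   -0.1     0.0991] [ 0.495 -0.117  0.095] [ 0.544 -0.081  0.105]
post2 [0.536  0.1519 0.099 ] [0.513 0.137 0.095] [0.56  0.167 0.105]
rest ((438.6749572753906, -305.8090515136719), (96.69728088378906, 146.19482421875), 0.571437656879425)
side shaft in [nan nan nan] 0
side shaft mid [0.5267 0.0646 0.085 ] 37
wheel [ 0.5196 -0.0339  0.1109] [ 0.487 -0.041  0.1  ] [ 0.557 -0.023  0.124] 153 x ext [0.481 0.561]
post [ 0.5164 -0.1061  0.0989] [ 0.491 -0.124  0.095] [ 0.543 -0.087  0.102]
post2 [0.5321 0.1448 0.0984] [0.508 0.129 0.095] [0.558 0.162 0.101]
rest ((447.7832336425781, -308.9117736816406), (67.3878173828125, 101.80155181884766), 8.289217948913574)
  return _methods._mean(a, axis=axis, dtype=dtype,
  ret = um.true_divide(
```

```bash
python3 -m jog '[{"gripper":0.74,"dx":0.04,"dy":-0.03},{"gripper":0.74,"dx":0.08,"dy":-0.07},{"gripper":0.74,"dx":0.12,"dy":-0.11},{"gripper":0.74,"dx":0.16,"dy":-0.15},{"gripper":0.74,"dx":0.19,"dy":-0.19},{"gripper":0.74,"dx":0.22,"dy":-0.23},{"gripper":0.74,"dx":0.25,"dy":-0.27},{"gripper":0.74,"dx":0.27,"dy":-0.31,"dz":0.02},{"gripper":0.74,"dx":0.28,"dy":-0.35,"dz":0.04},{"gripper":0.74,"dx":0.29,"dy":-0.39,"dz":0.05}]' 30
```

```text
$[0]: bad value
```

```bash
python3 -m jog '[{"gripper":0.74,"dx":0.04,"dy":-0.03,"dz":0,"rx":0,"ry":0,"rz":0},{"gripper":0.74,"dx":0.08,"dy":-0.06,"dz":0,"rx":0,"ry":0,"rz":0},{"gripper":0.74,"dx":0.12,"dy":-0.09,"dz":0,"rx":0,"ry":0,"rz":0},{"gripper":0.74,"dx":0.15,"dy":-0.13,"dz":0,"rx":0,"ry":0,"rz":0},{"gripper":0.74,"dx":0.18,"dy":-0.17,"dz":0,"rx":0,"ry":0,"rz":0},{"gripper":0.74,"dx":0.21,"dy":-0.21,"dz":0,"rx":0,"ry":0,"rz":0},{"gripper":0.74,"dx":0.24,"dy":-0.25,"dz":0.01,"rx":0,"ry":0,"rz":0},{"gripper":0.74,"dx":0.26,"dy":-0.29,"dz":0.02,"rx":0,"ry":0,"rz":0},{"gripper":0.74,"dx":0.28,"dy":-0.33,"dz":0.03,"rx":0,"ry":0,"rz":0},{"gripper":0.74,"dx":0.29,"dy":-0.37,"dz":0.04,"rx":0,"ry":0,"rz":0}]' 30
```

```text
t: 2.2
eef_pos: [0.465, 0.2802, 0.2909]
tool_rot: [0.701, 0.092, 0.701, -0.092]
contact_force: [-0.5, -0.2, 0.1]
gripper_width: 0.259
```

```bash
python3 -m jog '[{"gripper":0.74,"dx":0.01,"dy":-0.045,"dz":0,"rx":0,"ry":0,"rz":3},{"gripper":0.74,"dx":0.02,"dy":-0.09,"dz":0,"rx":0,"ry":0,"rz":6},{"gripper":0.74,"dx":0.03,"dy":-0.135,"dz":0,"rx":0,"ry":0,"rz":9},{"gripper":0.74,"dx":0.04,"dy":-0.18,"dz":0,"rx":0,"ry":0,"rz":11.4},{"gripper":0.74,"dx":0.05,"dy":-0.225,"dz":0,"rx":0,"ry":0,"rz":11.4},{"gripper":0.74,"dx":0.055,"dy":-0.265,"dz":0,"rx":0,"ry":0,"rz":11.4},{"gripper":0.74,"dx":0.057,"dy":-0.3,"dz":0,"rx":0,"ry":0,"rz":11.4},{"gripper":0.74,"dx":0.057,"dy":-0.309,"dz":0,"rx":0,"ry":0,"rz":11.4},{"gripper":0.74,"dx":0.057,"dy":-0.309,"dz":0,"rx":0,"ry":0,"rz":11.4}]' 30
python3 - <<'E'
from h import *
c=read_camera("wrist");cv2.imwrite("pics/w1.png",c["pixels"]);np.savez("w1.npz",**c)
P,uv=cloud(c);print(np.round(c["cam_to_world"],3).tolist(),get_obs()["eef_pos"])
def st(n,m): 
    if m.sum()>5:print(n,m.sum(),np.round(np.median(P[m],0),4),np.round(P[m].min(0),3),np.round(P[m].max(0),3))
X,Y,Z=P.T
st("wheel",(Z>.1)&(Z<.13)&(Y>-.06)&(Y<-.01)&(abs(X-.525)<.06))
st("shaft",(Z>.075)&(Z<.096)&(Y<.005)&(Y>-.015)&(abs(X-.53)<.03))
st("post",(Z>.095)&(Z<.105)&(Y<-.065)&(Y>-.14)&(abs(X-.53)<.05))
st("cr",(Z>.09)&(Z<.105)&(Y>.0)&(Y<.14)&(abs(X-.54)<.05))
E
```

```text
t: 3.1
eef_pos: [0.5203, -0.0282, 0.2905]
tool_rot: [0.707, 0.023, 0.707, -0.023]
contact_force: [-0.3, 1.1, -0.5]
gripper_width: 0.254
[[0.064, 0.951, 0.303, 0.442], [0.998, -0.061, -0.02, -0.022], [-0.001, 0.304, -0.953, 0.414], [0.0, 0.0, 0.0, 1.0]] [ 0.52036426 -0.02631208  0.29035392]
wheel 865 [ 0.5163 -0.0292  0.1179] [ 0.486 -0.036  0.1  ] [ 0.56  -0.023  0.123]
shaft 307 [ 0.523  -0.0051  0.0855] [ 0.517 -0.015  0.078] [0.532 0.005 0.088]
post 1851 [ 0.5168 -0.1007  0.0996] [ 0.493 -0.12   0.095] [ 0.544 -0.083  0.102]
cr 1095 [0.5512 0.1093 0.0933] [0.509 0.    0.09 ] [0.59  0.14  0.105]
```

View pics/w1.png

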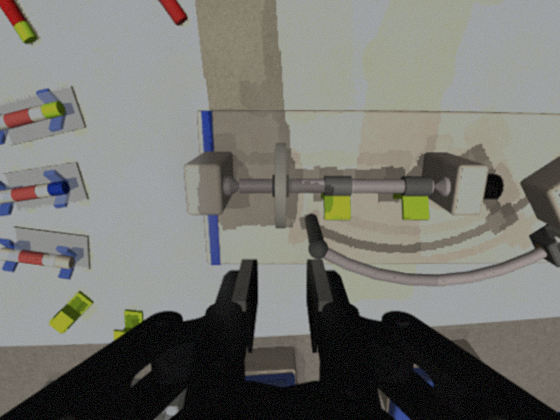

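```bash
cat > ang.py <<'E'
from h import *
import sys
# arbor angle from neon pixels on the wheel's outer face and from cradle cloud
def wheel_angle(c,ctr=np.array([.5225,-.029,.08]),yaw=-3.6,off=(0,0,0)):
    a=np.deg2rad(yaw);ex=np.array([np.cos(a),np.sin(a),0]);ey=np.array([-np.sin(a),np.cos(a),0])
    f=ctr-ey*.005+np.array(off)
    v,u=np.mgrid[0:420,0:560];uv=np.c_[u.ravel(),v.ravel()]
    R=px2w(c,uv,np.ones(len(uv)));o=np.array(c["cam_to_world"])[:3,3];d=R-o
    t=((f-o)@ey)/(d@ey);H=o+d*t[:,None]-f;x=H@ex;z=H[:,2];r=np.hypot(x,z)
    hsv=cv2.cvtColor(c["pixels"],cv2.COLOR_BGR2HSV).reshape(-1,3).astype(int)
    m=(r<.044)&(r>.014)&(t>0)&(hsv[:,0]>22)&(hsv[:,0]<48)&(hsv[:,1]>70)
    return x[m],z[m],hsv[m]
if __name__=="__main__":
    c=read_camera("side") if len(sys.argv)<2 else dict(np.load(sys.argv[1]))
    x,z,h=wheel_angle(c,off=(-.002,-.003,0))
    print(len(x),np.round(np.c_[x,z]*1000).astype(int).tolist()[:40])
    print("angle deg",np.degrees(np.arctan2(x.mean(),z.mean())))
E
python3 ang.py side0.npz
```

```text
18 [[20, -4], [23, -5], [26, -5], [29, -6], [20, -8], [23, -8], [26, -9], [29, -9], [32, -10], [35, -10], [38, -11], [41, -11], [23, -12], [26, -13], [29, -13], [32, -14], [35, -14], [38, -14]]
angle deg 108.4118633837262
```

Run:
```python
from h import *
for f in("w1","top0"):
    c=dict(np.load(f+".npz"));P,uv=cloud(c)
    h=cv2.cvtColor(c["pixels"],cv2.COLOR_BGR2HSV)[uv[:,1],uv[:,0]].astype(int)
    m=(h[:,0]>22)&(h[:,0]<48)&(h[:,1]>100)&(P[:,2]>.06)&(P[:,1]>0)&(P[:,1]<.15)
    a=np.deg2rad(-3.6);Q=P[m]-[.523,-.005,.08];x=Q[:,0]*np.cos(a)+Q[:,1]*np.sin(a);z=Q[:,2];y=-Q[:,0]*np.sin(a)+Q[:,1]*np.cos(a)
    for lo in range(4,40,4):
        s=(x*1000>=lo)&(x*1000<lo+4)
        if s.sum()>3:print(f,lo,s.sum(),np.round(np.median(z[s])*1000,1))
    for k in(y<.06,y>.06):print("y",np.round(np.percentile(y[k],[2,50,98]),4))
    m=(P[:,2]>.08)&(P[:,2]<.1)&(P[:,1]>.045)&(P[:,1]<.08)&(abs(P[:,0]-.53)<.02)
    print(np.round(np.median(P[m],0),4))
```

```text
w1 4 77 251.2
w1 8 107 4.5
w1 12 264 4.2
w1 16 242 6.3
w1 20 242 8.1
w1 24 229 10.3
w1 28 228 12.1
w1 32 30 9.5
y [0.0072 0.0244 0.0432]
y [0.097  0.1084 0.1216]
[0.528  0.0625 0.0855]
top0 8 4 5.4
top0 12 21 3.5
top0 16 34 6.3
top0 20 26 8.0
top0 24 32 9.1
top0 28 26 10.0
top0 32 20 12.0
y [-0.0117  0.0305  0.0464]
y [0.0985 0.1117 0.123 ]
[0.5313 0.0621 0.0856]
```

The wrist view shows the wheel at (282,186), with the shaft along row 186 and the cradles' neon below it on the +x side. The stripe and cradle-wall slope agree on an arbor angle of about +108°. I'll grip the rim at a 30° lean and turn it in two strokes.

```bash
python3 -m jog '[{"gripper":0.74,"dx":0.016,"dy":-0.002,"dz":-0.026,"rx":0.5,"ry":7.5,"rz":0},{"gripper":0.74,"dx":0.031,"dy":-0.003,"dz":-0.053,"rx":1,"ry":15,"rz":0},{"gripper":0.74,"dx":0.047,"dy":-0.005,"dz":-0.08,"rx":1.4,"ry":22.5,"rz":0},{"gripper":0.74,"dx":0.0625,"dy":-0.006,"dz":-0.106,"rx":1.9,"ry":30,"rz":0},{"gripper":0.74,"dx":0.0625,"dy":-0.006,"dz":-0.106,"rx":1.9,"ry":30,"rz":0},{"gripper":0.74,"dx":0.054,"dy":-0.005,"dz":-0.121,"rx":1.9,"ry":30,"rz":0},{"gripper":0.74,"dx":0.046,"dy":-0.005,"dz":-0.135,"rx":1.9,"ry":30,"rz":0},{"gripper":0.74,"dx":0.037,"dy":-0.004,"dz":-0.15,"rx":1.9,"ry":30,"rz":0},{"gripper":0.74,"dx":0.029,"dy":-0.0035,"dz":-0.164,"rx":1.9,"ry":30,"rz":0},{"gripper":0.74,"dx":0.0205,"dy":-0.003,"dz":-0.179,"rx":1.9,"ry":30,"rz":0}]' 30; python3 -m jog '[{"gripper":1,"dx":0,"dy":0,"dz":0,"rx":0,"ry":0,"rz":0},{"gripper":1,"dx":0,"dy":0,"dz":0,"rx":0,"ry":0,"rz":0},{"gripper":1,"dx":0,"dy":0,"dz":0,"rx":0,"ry":0,"rz":0},{"gripper":1,"dx":0,"dy":0,"dz":0,"rx":0,"ry":0,"rz":0}]' 30
```

```text
t: 4.15
eef_pos: [0.541, -0.0273, 0.1124]
tool_rot: [0.501, 0.026, 0.865, -0.013]
contact_force: [-0.3, 0.4, -0.1]
gripper_width: 0.261
t: 4.55
eef_pos: [0.5387, -0.031, 0.1111]
tool_rot: [0.498, 0.026, 0.866, -0.016]
contact_force: [-5.8, -7.2, -12.8]
gripper_width: 0.115
```

```bash
python3 -m jog '[{"gripper":1,"dx":-0.0039,"dy":0.0002,"dz":0.002,"rx":-0.4,"ry":-7,"rz":0},{"gripper":1,"dx":-0.0081,"dy":0.0005,"dz":0.0034,"rx":-0.9,"ry":-14,"rz":0},{"gripper":1,"dx":-0.0124,"dy":0.0008,"dz":0.0044,"rx":-1.3,"ry":-21,"rz":0},{"gripper":1,"dx":-0.0167,"dy":0.001,"dz":0.0048,"rx":-1.8,"ry":-28,"rz":0},{"gripper":1,"dx":-0.0211,"dy":0.0013,"dz":0.0047,"rx":-2.2,"ry":-35,"rz":0},{"gripper":1,"dx":-0.0255,"dy":0.0016,"dz":0.004,"rx":-2.6,"ry":-42,"rz":0},{"gripper":1,"dx":-0.0297,"dy":0.0019,"dz":0.0029,"rx":-3.1,"ry":-49,"rz":0},{"gripper":1,"dx":-0.0338,"dy":0.0021,"dz":0.0012,"rx":-3.5,"ry":-56,"rz":0},{"gripper":1,"dx":-0.036,"dy":0.0023,"dz":0,"rx":-3.8,"ry":-60,"rz":0},{"gripper":1,"dx":-0.036,"dy":0.0023,"dz":0,"rx":-3.8,"ry":-60,"rz":0}]' 30; python3 ang.py
```

```text
t: 5.55
eef_pos: [0.501, -0.0298, 0.1197]
tool_rot: [0.828, 0.021, 0.56, 0.008]
contact_force: [19.2, 33.1, -32.7]
gripper_width: 0.109
20 [[34, 26], [31, 23], [34, 22], [37, 22], [25, 20], [28, 20], [31, 19], [34, 19], [37, 18], [22, 17], [25, 17], [28, 16], [31, 16], [19, 14], [22, 13], [25, 13], [28, 13], [16, 11], [19, 10], [22, 10]]
angle deg 58.275140402563935
```

```bash
python3 -c "
from station import *;o=get_obs();print(o['q'],o['contact_force'],o['torque'],o['eef_pos'],o['tool_rot'],o['t'])"
```

```text
[-0.45079952  0.27918254  0.45673891  2.36519954 -0.83128909  0.20001269
  2.31468777] [ 11.89488078  16.72725833 -20.944759  ] [ 3.08596248 -0.31119764  0.89070209] [ 0.50024646 -0.02957476  0.12030485] [0.82880194 0.01992688 0.5591066  0.00949095] 5.6
```

```bash
python3 -m jog '[{"gripper":0.74,"dx":0,"dy":0,"dz":0,"rx":0,"ry":0,"rz":0},{"gripper":0.74,"dx":0,"dy":0,"dz":0,"rx":0,"ry":0,"rz":0},{"gripper":0.74,"dx":0,"dy":0,"dz":0,"rx":0,"ry":0,"rz":0},{"gripper":0.74,"dx":-0.006,"dy":0,"dz":0.02,"rx":0,"ry":0,"rz":0},{"gripper":0.74,"dx":-0.012,"dy":0.001,"dz":0.04,"rx":0,"ry":4,"rz":0},{"gripper":0.74,"dx":-0.02,"dy":0.001,"dz":0.06,"rx":0.5,"ry":10,"rz":0},{"gripper":0.74,"dx":-0.02,"dy":0.001,"dz":0.08,"rx":0.8,"ry":15,"rz":0},{"gripper":0.74,"dx":-0.02,"dy":0.001,"dz":0.08,"rx":0.8,"ry":15,"rz":0}]' 30; python3 ang.py; python3 -c "
from station import *;o=get_obs();print(o['q'],o['contact_force'],o['eef_pos'],o['tool_rot'],o['t'])"
```

```text
t: 6.4
eef_pos: [0.4844, -0.0357, 0.2029]
tool_rot: [0.75, 0.026, 0.661, 0.003]
contact_force: [1.6, -0.6, 0.1]
gripper_width: 0.261
19 [[34, 26], [31, 23], [34, 22], [37, 22], [25, 20], [28, 20], [31, 19], [34, 19], [22, 17], [25, 17], [28, 16], [31, 16], [16, 14], [19, 14], [22, 13], [25, 13], [16, 11], [19, 10], [22, 10]]
angle deg 57.16477774856971
[-0.85734283  0.23440877  0.96040851  2.17710353 -0.36246279  0.73559341
  1.87432772] [ 0.03621017 -0.44953678 -0.76991732] [ 0.48273845 -0.03567771  0.20109445] [0.74994319 0.0263762  0.66097042 0.00275934] 6.45
```

```bash
cat > goal.py <<'E'
from h import *
from scipy.spatial.transform import Rotation as R
def rot(yaw,lean=0):  # tool down, jaw y at yaw from world y; lean about rotator y (+ = body towards +x)
    base=R.from_matrix(np.c_[[0,0,-1],[0,1,0],[1,0,0]])
    return R.from_euler("z",yaw,degrees=True)*R.from_euler("y",lean,degrees=True)*base
def goal(pos,yaw,lean=0,o=None):
    o=o or get_obs();q=o["tool_rot"];cur=R.from_quat([q[1],q[2],q[3],q[0]])
    r=(rot(yaw,lean)*cur.inv()).as_rotvec(degrees=True)
    r2=(rot(yaw+180,-lean)*cur.inv()).as_rotvec(degrees=True)
    print("d mm",np.round((np.array(pos)-o["eef_pos"])*1000,1),"rv",np.round(r,2),"alt",np.round(r2,2))
C=np.array([.5225,-.029,.08]);YAW=-3.6
a=np.deg2rad(YAW);EX=np.array([np.cos(a),np.sin(a),0]);EY=np.array([-np.sin(a),np.cos(a),0])
def rim(al,r):
    al=np.deg2rad(al);return C+r*(np.sin(al)*EX+np.array([0,0,np.cos(al)]))
E
python3 -c "
from goal import *
goal(rim(25,.11),YAW,25);goal(rim(25,.036),YAW,25)"
```

```text
d mm [ 86.2   3.8 -21.4] rv [-0.9  32.25 -1.09] alt [ 27.33  -5.08 175.61]
d mm [ 54.9   5.7 -88.5] rv [-0.9  32.25 -1.09] alt [ 27.33  -5.08 175.61]
```

```bash
python3 -m jog '[{"gripper":0.74,"dx":0.022,"dy":0.001,"dz":-0.005,"rx":-0.2,"ry":8,"rz":-0.3},{"gripper":0.74,"dx":0.044,"dy":0.002,"dz":-0.01,"rx":-0.4,"ry":16,"rz":-0.5},{"gripper":0.74,"dx":0.066,"dy":0.003,"dz":-0.016,"rx":-0.7,"ry":24,"rz":-0.8},{"gripper":0.74,"dx":0.086,"dy":0.004,"dz":-0.021,"rx":-0.9,"ry":32.2,"rz":-1.1},{"gripper":0.74,"dx":0.086,"dy":0.004,"dz":-0.021,"rx":-0.9,"ry":32.2,"rz":-1.1},{"gripper":0.74,"dx":0.078,"dy":0.004,"dz":-0.038,"rx":-0.9,"ry":32.2,"rz":-1.1},{"gripper":0.74,"dx":0.07,"dy":0.005,"dz":-0.055,"rx":-0.9,"ry":32.2,"rz":-1.1},{"gripper":0.74,"dx":0.062,"dy":0.005,"dz":-0.072,"rx":-0.9,"ry":32.2,"rz":-1.1},{"gripper":0.74,"dx":0.055,"dy":0.0057,"dz":-0.0885,"rx":-0.9,"ry":32.2,"rz":-1.1},{"gripper":0.74,"dx":0.055,"dy":0.0057,"dz":-0.0885,"rx":-0.9,"ry":32.2,"rz":-1.1}]' 30; python3 -m jog '[{"gripper":1,"dx":0,"dy":0,"dz":0,"rx":0,"ry":0,"rz":0},{"gripper":1,"dx":0,"dy":0,"dz":0,"rx":0,"ry":0,"rz":0},{"gripper":1,"dx":0,"dy":0,"dz":0,"rx":0,"ry":0,"rz":0},{"gripper":1,"dx":0,"dy":0,"dz":0,"rx":0,"ry":0,"rz":0}]' 25;python3 -c "
from goal import *
for a in (18,11,4,-3,-10,-12):goal(rim(a,.036),YAW,a)"
```

```text
t: 7.45
eef_pos: [0.5323, -0.03, 0.1093]
tool_rot: [0.534, 0.028, 0.845, -0.017]
contact_force: [0.4, -0.7, 0.2]
gripper_width: 0.257
t: 7.85
eef_pos: [0.5348, -0.0308, 0.1114]
tool_rot: [0.535, 0.027, 0.844, -0.018]
contact_force: [-5.1, -2.6, -3.9]
gripper_width: 0.111
d mm [-1.2  1.1  2.9] rv [-0.4  -7.26  0.09] alt [ -66.2     4.13 -167.22]
d mm [-5.4  1.4  4. ] rv [ -0.85 -14.25   0.09] alt [ -55.89    3.47 -170.96]
d mm [-9.8  1.6  4.6] rv [ -1.29 -21.23   0.1 ] alt [ -45.37    2.8  -174.06]
d mm [-14.2   1.9   4.6] rv [ -1.74 -28.22   0.1 ] alt [ -34.68    2.12 -176.52]
d mm [-18.5   2.2   4.1] rv [ -2.18 -35.2    0.1 ] alt [ -23.86    1.43 -178.31]
d mm [-19.8   2.3   3.9] rv [ -2.31 -37.2    0.1 ] alt [ -20.75    1.23 -178.7 ]
```

```bash
python3 -m jog '[{"gripper":1,"dx":-0.0041,"dy":0.0003,"dz":0.0016,"rx":-0.4,"ry":-7,"rz":0},{"gripper":1,"dx":-0.0083,"dy":0.0005,"dz":0.0027,"rx":-0.9,"ry":-14,"rz":0},{"gripper":1,"dx":-0.0127,"dy":0.0008,"dz":0.0033,"rx":-1.3,"ry":-21,"rz":0},{"gripper":1,"dx":-0.0171,"dy":0.0011,"dz":0.0033,"rx":-1.8,"ry":-28,"rz":0},{"gripper":1,"dx":-0.0215,"dy":0.0014,"dz":0.0028,"rx":-2.2,"ry":-35,"rz":0},{"gripper":1,"dx":-0.0227,"dy":0.0014,"dz":0.0026,"rx":-2.3,"ry":-37,"rz":0},{"gripper":1,"dx":-0.0227,"dy":0.0014,"dz":0.0026,"rx":-2.3,"ry":-37,"rz":0}]' 25; python3 ang.py
python3 -m jog '[{"gripper":0.74,"dx":0,"dy":0,"dz":0,"rx":0,"ry":0,"rz":0},{"gripper":0.74,"dx":0,"dy":0,"dz":0,"rx":0,"ry":0,"rz":0},{"gripper":0.74,"dx":0,"dy":0,"dz":0,"rx":0,"ry":0,"rz":0},{"gripper":0.74,"dx":-0.004,"dy":0,"dz":0.02,"rx":0,"ry":0,"rz":0},{"gripper":0.74,"dx":-0.008,"dy":0.001,"dz":0.04,"rx":0,"ry":0,"rz":0},{"gripper":0.74,"dx":-0.015,"dy":0.001,"dz":0.07,"rx":0,"ry":0,"rz":0},{"gripper":0.74,"dx":-0.015,"dy":0.001,"dz":0.07,"rx":0,"ry":0,"rz":0}]' 25; python3 ang.py;python3 -c "
from goal import *
goal(rim(20,.11),YAW,20);goal(rim(20,.036),YAW,20)"
```

```text
t: 8.55
eef_pos: [0.5114, -0.0293, 0.1136]
tool_rot: [0.776, 0.021, 0.629, -0.025]
contact_force: [1.0, -5.2, -13.9]
gripper_width: 0.114
22 [[10, 40], [13, 40], [15, 39], [10, 37], [13, 36], [16, 36], [10, 33], [13, 33], [16, 32], [7, 30], [10, 30], [13, 29], [7, 26], [10, 26], [13, 26], [4, 23], [7, 23], [10, 22], [4, 20], [7, 19], [10, 19], [8, 16]]
angle deg 19.543632231951385
t: 9.3
eef_pos: [0.4998, -0.0271, 0.1866]
tool_rot: [0.778, 0.021, 0.628, -0.023]
contact_force: [0.2, 0.7, -0.5]
gripper_width: 0.261
23 [[10, 40], [13, 40], [15, 39], [10, 37], [13, 36], [16, 36], [10, 33], [13, 33], [16, 32], [7, 30], [10, 30], [13, 29], [7, 26], [10, 26], [13, 26], [4, 23], [7, 23], [10, 22], [13, 22], [4, 20], [7, 19], [10, 19], [8, 16]]
angle deg 19.955454444165397
d mm [60.7 -4.6 -2. ] rv [ 1.860e+00  3.202e+01 -2.000e-02] alt [ 12.4   -0.99 179.5 ]
d mm [ 35.5  -3.1 -71.5] rv [ 1.860e+00  3.202e+01 -2.000e-02] alt [ 12.4   -0.99 179.5 ]
```

```bash
python3 -m jog '[{"gripper":0.74,"dx":0.015,"dy":-0.001,"dz":0.01,"rx":0.5,"ry":8,"rz":0},{"gripper":0.74,"dx":0.03,"dy":-0.002,"dz":0.01,"rx":1,"ry":16,"rz":0},{"gripper":0.74,"dx":0.045,"dy":-0.003,"dz":0.005,"rx":1.4,"ry":24,"rz":0},{"gripper":0.74,"dx":0.061,"dy":-0.0046,"dz":-0.002,"rx":1.9,"ry":32,"rz":0},{"gripper":0.74,"dx":0.061,"dy":-0.0046,"dz":-0.002,"rx":1.9,"ry":32,"rz":0},{"gripper":0.74,"dx":0.055,"dy":-0.004,"dz":-0.02,"rx":1.9,"ry":32,"rz":0},{"gripper":0.74,"dx":0.048,"dy":-0.0035,"dz":-0.037,"rx":1.9,"ry":32,"rz":0},{"gripper":0.74,"dx":0.041,"dy":-0.003,"dz":-0.055,"rx":1.9,"ry":32,"rz":0},{"gripper":0.74,"dx":0.0355,"dy":-0.003,"dz":-0.0715,"rx":1.9,"ry":32,"rz":0},{"gripper":0.74,"dx":0.0355,"dy":-0.003,"dz":-0.0715,"rx":1.9,"ry":32,"rz":0}]' 25; python3 -m jog '[{"gripper":1,"dx":0,"dy":0,"dz":0,"rx":0,"ry":0,"rz":0},{"gripper":1,"dx":0,"dy":0,"dz":0,"rx":0,"ry":0,"rz":0},{"gripper":1,"dx":0,"dy":0,"dz":0,"rx":0,"ry":0,"rz":0},{"gripper":1,"dx":0,"dy":0,"dz":0,"rx":0,"ry":0,"rz":0},{"gripper":1,"dx":-0.004,"dy":0.0002,"dz":0.0012,"rx":-0.4,"ry":-6.5,"rz":0},{"gripper":1,"dx":-0.0082,"dy":0.0005,"dz":0.0018,"rx":-0.8,"ry":-13,"rz":0},{"gripper":1,"dx":-0.0105,"dy":0.0007,"dz":0.0021,"rx":-1.1,"ry":-17,"rz":0},{"gripper":1,"dx":-0.0105,"dy":0.0007,"dz":0.0021,"rx":-1.1,"ry":-17,"rz":0},{"gripper":1,"dx":-0.0105,"dy":0.0007,"dz":0.0021,"rx":-1.1,"ry":-17,"rz":0}]' 25
cat > meas.py <<'E'
from goal import *
from scipy.optimize import least_squares
c=read_camera("wrist");np.savez("wm.npz",**c)
P,uv=cloud(c);h=cv2.cvtColor(c["pixels"],cv2.COLOR_BGR2HSV)[uv[:,1],uv[:,0]].astype(int)
m=(h[:,0]>22)&(h[:,0]<48)&(h[:,1]>90)&(P[:,2]>.06)&(P[:,2]<.125)&(P[:,1]>-.012)&(P[:,1]<.16)&(abs(P[:,0]-.53)<.06)
Q=P[m]-C;x=Q@EX;y=Q@EY;z=Q[:,2]
print("n",m.sum(),"y",np.round(np.percentile(y,[1,99]),4),"x",np.round(np.percentile(x,[1,50,99])*1000,1),"z",np.round(np.percentile(z,[1,99])*1000,1))
for lo in range(-28,28,4):
    s=(x*1000>=lo)&(x*1000<lo+4)
    if s.sum()>5:print(lo+2,s.sum(),np.round(np.median(z[s])*1000,1),end=" | ")
print()
s=(P[:,2]>.08)&(P[:,2]<.092)&(abs((P-C)@EX)<.02);yy=(P-C)@EY
for a,b in((.015,.035),(.08,.11)):
    k=s&(yy>a)&(yy<b);k&=~m
    if k.sum()>5:print("shaft x' mm",a,np.round(np.median((P[k]-C)@EX)*1000,1),"z",np.round(np.percentile(P[k,2],90),4),k.sum())
def f(p):  # V walls: in arbor frame |xa| = za-10-? ; p=(theta,x0,depth)
    t=p[0];xa=(x-p[1])*np.cos(t)-z*np.sin(t);za=(x-p[1])*np.sin(t)+z*np.cos(t)
    return (za-abs(xa)-p[2])*1000/1.414
r=least_squares(f,[.0,0,.01],loss="soft_l1",f_scale=1.);print("V fit deg, x0, depth",np.degrees(r.x[0]),r.x[1:]*1000)
r=least_squares(lambda p:f([p[0],0,p[1]]),[.0,.01],loss="soft_l1",f_scale=1.);print("V fit x0=0",np.degrees(r.x[0]),r.x[1:]*1000, np.abs(r.fun).mean())
E
python3 meas.py; python3 ang.py
```

```text
t: 10.35
eef_pos: [0.5309, -0.0302, 0.1102]
tool_rot: [0.57, 0.026, 0.821, -0.018]
contact_force: [0.1, 0.1, -0.4]
gripper_width: 0.257
t: 11.25
eef_pos: [0.5227, -0.03, 0.1143]
tool_rot: [0.687, 0.022, 0.726, -0.023]
contact_force: [0.3, -2.2, -11.2]
gripper_width: 0.113
n 6871 y [0.0429 0.1326] x [-21.8   3.2  19.4] z [ 8.7 27.9]
-22 417 25.0 | -18 584 26.4 | -14 474 22.7 | -10 477 18.9 | -6 475 15.1 | -2 358 11.7 | 2 864 11.5 | 6 1011 15.2 | 10 1021 19.2 | 14 761 23.1 | 18 387 26.6 | 22 42 25.5 | 
shaft x' mm 0.015 -3.0 z 0.0867 948
shaft x' mm 0.08 -1.9 z 0.0868 1543
V fit deg, x0, depth -2.269127863762569 [0.78579747 8.94392928]
V fit x0=0 -0.9193286748102396 [8.82592238] 1.0323706492187328
0 []
angle deg nanang.py:17: RuntimeWarning: Mean of empty slice.
  print("angle deg",np.degrees(np.arctan2(x.mean(),z.mean())))
  ret = ret.dtype.type(ret / rcount)
```

```bash
cat > slope.py <<'E'
from goal import *
def slope(f="wm.npz"):
    c=dict(np.load(f));P,uv=cloud(c);h=cv2.cvtColor(c["pixels"],cv2.COLOR_BGR2HSV)[uv[:,1],uv[:,0]].astype(int)
    m=(h[:,0]>22)&(h[:,0]<48)&(h[:,1]>90)&(P[:,2]>.06)&(P[:,2]<.125)&(P[:,1]>-.012)&(P[:,1]<.16)&(abs(P[:,0]-.53)<.06)
    Q=P[m]-C;x=Q@EX*1000;y=Q@EY*1000;z=Q[:,2]*1000
    A=[]
    for s in(-1,1):
        for lo,hi in((-100,95),(95,300)):
            k=(s*x>4)&(s*x<16)&(y>lo)&(y<hi)
            if k.sum()<20: continue
            l=cv2.fitLine(np.c_[x[k],z[k]].astype(np.float32),cv2.DIST_HUBER,0,.01,.01).ravel()
            a=np.degrees(np.arctan(l[1]/l[0]));A.append((s,lo,round(float(a),2),round(float(l[3]-l[2]*l[1]/l[0]),1),int(k.sum()),np.round(np.percentile(y[k],[2,98]),1)))
    print(*A,sep="\n")
slope()
E
python3 slope.py
```

```text
(-1, -100, -44.66, 9.6, 964, array([42.8, 67.8]))
(-1, 95, -50.52, 5.2, 462, array([119.9, 128.3]))
(1, -100, 47.34, 8.7, 1862, array([43.1, 67.8]))
(1, 95, 47.9, 7.7, 931, array([120.2, 132. ]))
```

```bash
python3 -m jog '[{"gripper":0.74,"dx":0,"dy":0,"dz":0,"rx":0,"ry":0,"rz":0},{"gripper":0.74,"dx":0,"dy":0,"dz":0,"rx":0,"ry":0,"rz":0},{"gripper":0.74,"dx":0,"dy":0,"dz":0,"rx":0,"ry":0,"rz":0},{"gripper":0.74,"dx":0.001,"dy":0,"dz":0.02,"rx":0,"ry":0,"rz":0},{"gripper":0.74,"dx":0.002,"dy":0,"dz":0.045,"rx":0,"ry":0,"rz":0},{"gripper":0.74,"dx":0.002,"dy":0.03,"dz":0.09,"rx":-0.2,"ry":-3,"rz":0},{"gripper":0.74,"dx":0.002,"dy":0.06,"dz":0.13,"rx":-0.2,"ry":-3,"rz":0},{"gripper":0.74,"dx":-0.01,"dy":0.09,"dz":0.15,"rx":-0.2,"ry":-3,"rz":0},{"gripper":0.74,"dx":-0.02,"dy":0.09,"dz":0.15,"rx":-0.2,"ry":-3,"rz":0},{"gripper":0.74,"dx":-0.02,"dy":0.09,"dz":0.15,"rx":-0.2,"ry":-3,"rz":0}]' 25; python3 meas.py; python3 slope.py; python3 ang.py; python3 -c "
import cv2,numpy as np
cv2.imwrite('pics/w2.png',np.load('wm.npz')['pixels'])"
```

```text
t: 12.35
eef_pos: [0.5024, 0.0614, 0.265]
tool_rot: [0.706, 0.021, 0.708, -0.022]
contact_force: [-1.0, -0.4, -0.8]
gripper_width: 0.261
n 2750 y [0.0435 0.1459] x [-21.2   3.6  20.4] z [ 9.4 28.3]
-22 133 24.9 | -18 291 26.7 | -14 184 24.4 | -10 182 20.7 | -6 177 16.6 | -2 162 12.5 | 2 278 11.2 | 6 328 15.0 | 10 344 18.9 | 14 353 23.4 | 18 272 27.0 | 22 44 26.1 | 
shaft x' mm 0.015 -1.3 z 0.0873 302
shaft x' mm 0.08 -1.0 z 0.0871 464
V fit deg, x0, depth -2.531385133077732 [1.69389454 9.51207061]
V fit x0=0 0.29828692127934736 [9.35923237] 0.9216096719151432
(-1, -100, -45.6, 10.1, 270, array([43.9, 68.4]))
(-1, 95, -44.65, 10.6, 273, array([120.6, 145.8]))
(1, -100, 47.57, 8.3, 513, array([43.5, 68.4]))
(1, 95, 47.64, 8.0, 512, array([121.1, 145.8]))
23 [[-2, 42], [1, 41], [4, 41], [-2, 38], [1, 38], [4, 38], [-2, 35], [1, 34], [4, 34], [-2, 31], [1, 31], [4, 30], [-2, 28], [1, 27], [4, 27], [-2, 24], [1, 24], [4, 23], [-1, 21], [2, 20], [4, 20], [-1, 17], [2, 17]]
angle deg 2.1361957949711274
```

View pics/w2.png

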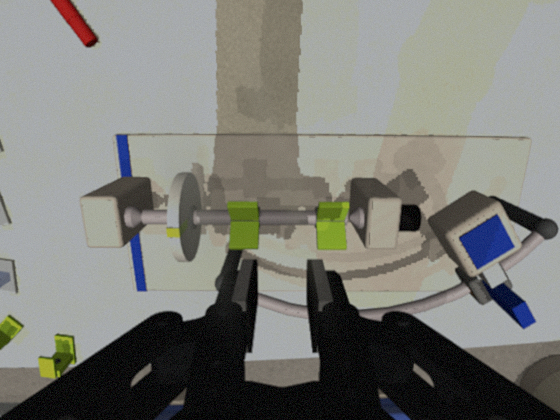

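The wrist view shows both V cradles open upward at (243,225) and (332,225), with the neon mark on top of the wheel. The wall slopes put the arbor within about 1–2° of 0. Next I'll go to the green tube.

```bash
python3 -m jog '[{"gripper":0.5,"dx":-0.005,"dy":-0.045,"dz":0.01,"rx":0,"ry":0,"rz":0},{"gripper":0.5,"dx":-0.01,"dy":-0.09,"dz":0.01,"rx":0,"ry":0,"rz":0},{"gripper":0.5,"dx":-0.015,"dy":-0.135,"dz":0.01,"rx":0,"ry":0,"rz":0},{"gripper":0.5,"dx":-0.02,"dy":-0.18,"dz":0.01,"rx":0,"ry":0,"rz":0},{"gripper":0.5,"dx":-0.025,"dy":-0.225,"dz":0.01,"rx":0,"ry":0,"rz":0},{"gripper":0.5,"dx":-0.03,"dy":-0.27,"dz":0.005,"rx":0,"ry":0,"rz":0},{"gripper":0.5,"dx":-0.032,"dy":-0.315,"dz":0,"rx":0,"ry":0,"rz":0},{"gripper":0.5,"dx":-0.032,"dy":-0.345,"dz":-0.005,"rx":0,"ry":0,"rz":0},{"gripper":0.5,"dx":-0.032,"dy":-0.355,"dz":-0.005,"rx":0,"ry":0,"rz":0},{"gripper":0.5,"dx":-0.032,"dy":-0.355,"dz":-0.005,"rx":0,"ry":0,"rz":0}]' 25
cat > tube.py <<'E'
from goal import *
c=read_camera("wrist");np.savez("wt.npz",**c);cv2.imwrite("pics/w3.png",c["pixels"])
o=get_obs();print("q",np.round(o["q"],2),"t",o["t"])
P,uv=cloud(c)
for d in cut_out("wrist","tube_green_mid"):
    m=d["mask"]&(c["range_z"]>0);v,u=np.nonzero(m);p=px2w(c,np.c_[u,v],c["range_z"][v,u])
    k=p[:,2]>.034
    if k.sum()<20:print(d["conf"],"low",np.round(p.mean(0),3) if len(p) else "");continue
    r=cv2.minAreaRect((p[k][:,:2]*1000).astype(np.float32));hue=np.median(cv2.cvtColor(c["pixels"],cv2.COLOR_BGR2HSV)[v,u],0)
    print(round(d["conf"],2),np.round(np.array(d["box"])),np.round(np.median(p[k],0),4),"z90",np.round(np.percentile(p[:,2],95),4),"rect",np.round(r[0],1),np.round(r[1],1),round(r[2],1))
# by height: top line of tube
g=cv2.cvtColor(c["pixels"],cv2.COLOR_BGR2HSV)[uv[:,1],uv[:,0]].astype(int)
k=(P[:,2]>.036)&(P[:,2]<.046)&(abs(P[:,0]-.44)<.045)&(abs(P[:,1]+.305)<.07)&~((g[:,0]>95)&(g[:,0]<130)&(g[:,1]>80))
l=cv2.fitLine(P[k][:,:2].astype(np.float32),cv2.DIST_HUBER,0,.01,.01).ravel();t=(P[k][:,:2]-l[2:])@l[:2]
a,b=np.percentile(t,[.5,99.5]);print("line dir",l[:2],"len",b-a,"mid",l[2:]+l[:2]*(a+b)/2,"z",np.round(np.percentile(P[k][:,2],[50,95]),4),k.sum())
b2=(g[:,0]>95)&(g[:,0]<130)&(g[:,1]>80)&(P[:,2]>.03)&(P[:,2]<.05)&(abs(P[:,0]-.44)<.045)&(abs(P[:,1]+.305)<.07)
if b2.sum()>20:
    km=cv2.kmeans(P[b2][:,:2].astype(np.float32),4,None,(3,50,1e-5),5,0)[2];print("notches",np.round(km,4).tolist(),np.round(km.mean(0),4))
E
python3 tube.py
```

```text
t: 13.45
eef_pos: [0.4698, -0.2973, 0.2589]
tool_rot: [0.705, 0.023, 0.708, -0.025]
contact_force: [-0.1, -0.4, -0.2]
gripper_width: 0.5
q [-0.34  0.43  1.04  1.88 -0.41  1.08  2.37] t 13.5
0.87 [276. 153.  91.  28.] [ 0.4382 -0.3044  0.0397] z90 0.0416 rect [ 438.9 -304.9] [16.1 89.9] 7.9
0.83 low [ 0.331 -0.14   0.013]
0.62 low [ 0.326 -0.309  0.013]
line dir [ 0.13836442 -0.99038136] len 0.08915877757650945 mid [ 0.43749584 -0.30542489] z [0.0395 0.0415] 1627
notches [[0.4146000146865845, -0.2734000086784363], [0.460099995136261, -0.3400000035762787], [0.4503999948501587, -0.2694000005722046], [0.42419999837875366, -0.34470000863075256]] [ 0.4373 -0.3069]
```

View pics/w3.png

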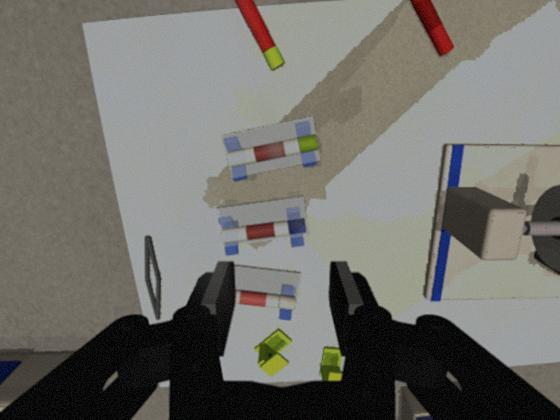

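The wrist view shows the green-capped tube at (276,153) in its rest. It measures (0.438, -0.305) with a yaw of 7.9°, and the networks agree with the line fit. I'll turn the jaws across the tube and go down.

```bash
python3 -m jog '[{"gripper":0.5,"dx":-0.003,"dy":0,"dz":0,"rx":0,"ry":0,"rz":8.5},{"gripper":0.5,"dx":-0.006,"dy":-0.001,"dz":0,"rx":0,"ry":0,"rz":17},{"gripper":0.5,"dx":-0.01,"dy":-0.002,"dz":-0.01,"rx":0,"ry":0,"rz":25.5},{"gripper":0.5,"dx":-0.013,"dy":-0.003,"dz":-0.02,"rx":0,"ry":0,"rz":34},{"gripper":0.5,"dx":-0.016,"dy":-0.004,"dz":-0.03,"rx":0,"ry":0,"rz":42.5},{"gripper":0.5,"dx":-0.02,"dy":-0.005,"dz":-0.04,"rx":0,"ry":0,"rz":51},{"gripper":0.5,"dx":-0.024,"dy":-0.006,"dz":-0.055,"rx":0,"ry":0,"rz":59.5},{"gripper":0.5,"dx":-0.028,"dy":-0.007,"dz":-0.07,"rx":0,"ry":0,"rz":68},{"gripper":0.5,"dx":-0.03,"dy":-0.008,"dz":-0.085,"rx":0,"ry":0,"rz":76.5},{"gripper":0.5,"dx":-0.0315,"dy":-0.008,"dz":-0.1,"rx":0,"ry":0,"rz":85}]' 25
python3 -m jog '[{"gripper":0.5,"dx":0,"dy":0,"dz":0,"rx":0,"ry":0,"rz":8.5},{"gripper":0.5,"dx":0,"dy":0,"dz":0,"rx":0,"ry":0,"rz":16.6},{"gripper":0.5,"dx":0,"dy":0,"dz":0,"rx":0,"ry":0,"rz":16.6},{"gripper":0.5,"dx":0,"dy":0,"dz":0,"rx":0,"ry":0,"rz":16.6}]' 25
python3 -c "
from goal import *
print(get_obs()['q'],get_obs()['eef_pos']);goal([.4382,-.3052,.042],97.9)"; python3 tube.py | grep -v rest
```

```text
t: 14.55
eef_pos: [0.4393, -0.3014, 0.1664]
tool_rot: [0.6, -0.356, 0.617, 0.364]
contact_force: [-0.9, -0.2, -1.4]
gripper_width: 0.501
t: 14.95
eef_pos: [0.4386, -0.3021, 0.166]
tool_rot: [0.543, -0.439, 0.56, 0.446]
contact_force: [0.2, 0.1, -1.0]
gripper_width: 0.501
[ 1.19098008  0.51378289 -0.91926702  1.91896065  0.51028592  0.98022226
  2.95197237] [ 0.43864966 -0.30212841  0.16597517]
d mm [  -0.4   -3.1 -124. ] rv [ 0.74 -1.34 20.38] alt [  -1.88   -1.04 -159.61]
q [ 1.19  0.51 -0.91  1.92  0.51  0.98  2.95] t 15.0
0.96 [278. 202.  61. 111.] [ 0.4387 -0.3083  0.0396] z90 0.0414 rect [ 438.9 -304.8] [15.9 89.3] 7.7
0.89 low [ 0.294 -0.163  0.011]
0.85 low [ 0.318 -0.314  0.013]
line dir [ 0.14043683 -0.99008965] len 0.08841963266778541 mid [ 0.43831383 -0.30531935] z [0.0394 0.0413] 2616
notches [[0.41749998927116394, -0.2703000009059906], [0.46149998903274536, -0.3402999937534332], [0.4530999958515167, -0.2703000009059906], [0.447299987077713, -0.2662999927997589]] [ 0.4449 -0.2868]
```

```bash
python3 -m jog '[{"gripper":0.5,"dx":0,"dy":0,"dz":0,"rx":0,"ry":0,"rz":-8.5},{"gripper":0.5,"dx":0,"dy":0,"dz":0,"rx":0,"ry":0,"rz":-17},{"gripper":0.5,"dx":0,"dy":0,"dz":0,"rx":0,"ry":0,"rz":-25.5},{"gripper":0.5,"dx":0,"dy":0,"dz":0,"rx":0,"ry":0,"rz":-34},{"gripper":0.5,"dx":0,"dy":0,"dz":0,"rx":0,"ry":0,"rz":-42.5},{"gripper":0.5,"dx":0,"dy":0,"dz":0,"rx":0,"ry":0,"rz":-51},{"gripper":0.5,"dx":0,"dy":0,"dz":0,"rx":0,"ry":0,"rz":-59.5},{"gripper":0.5,"dx":0,"dy":0,"dz":0,"rx":0,"ry":0,"rz":-68},{"gripper":0.5,"dx":0,"dy":0,"dz":0,"rx":0,"ry":0,"rz":-76.5},{"gripper":0.5,"dx":0,"dy":0,"dz":0,"rx":0,"ry":0,"rz":-85}]' 25
python3 -m jog '[{"gripper":0.5,"dx":0,"dy":0,"dz":0,"rx":0,"ry":0,"rz":-8.5},{"gripper":0.5,"dx":0,"dy":0,"dz":0,"rx":0,"ry":0,"rz":-17},{"gripper":0.5,"dx":0,"dy":0,"dz":0,"rx":0,"ry":0,"rz":-25.5},{"gripper":0.5,"dx":0,"dy":0,"dz":0,"rx":0,"ry":0,"rz":-34},{"gripper":0.5,"dx":0,"dy":0,"dz":0,"rx":0,"ry":0,"rz":-42.5},{"gripper":0.5,"dx":0,"dy":0,"dz":0,"rx":0,"ry":0,"rz":-51},{"gripper":0.5,"dx":0,"dy":0,"dz":0,"rx":0,"ry":0,"rz":-59.5},{"gripper":0.5,"dx":0,"dy":0,"dz":0,"rx":0,"ry":0,"rz":-68},{"gripper":0.5,"dx":0,"dy":0,"dz":0,"rx":0,"ry":0,"rz":-74.6},{"gripper":0.5,"dx":0,"dy":0,"dz":0,"rx":0,"ry":0,"rz":-74.6}]' 25
python3 -c "
from goal import *
print(get_obs()['q'],get_obs()['eef_pos']);goal([.4384,-.3052,.042],-82.1)"; python3 tube.py | grep -v notch
```

```text
t: 16.05
eef_pos: [0.4389, -0.3023, 0.1666]
tool_rot: [0.7, 0.057, 0.71, -0.041]
contact_force: [-0.7, -0.2, 0.1]
gripper_width: 0.503
t: 17.05
eef_pos: [0.439, -0.3023, 0.1669]
tool_rot: [0.535, 0.474, 0.531, -0.455]
contact_force: [-0.5, 0.5, 0.4]
gripper_width: 0.501
[ 0.75878522  0.36102101 -0.31408762  1.96323441  0.11470192  0.82464814
  0.52307433] [ 0.4390202  -0.30226468  0.16687751]
d mm [  -0.6   -2.9 -124.9] rv [-0.98  1.27  0.1 ] alt [   1.99    1.54 -179.89]
q [ 0.76  0.36 -0.32  1.96  0.12  0.82  0.53] t 17.1
0.74 low [ 0.32  -0.311  0.013]
0.72 [279. 210.  24. 110.] [ 0.4379 -0.3004  0.0398] z90 0.0415 rect [ 438.1 -304.1] [15.7 88.9] 8.0
0.53 low [ 0.285 -0.172  0.011]
line dir [ 0.14438596 -0.98952144] len 0.08809396226115385 mid [ 0.43816204 -0.30399352] z [0.0396 0.0415] 2573
```

```bash
python3 -m jog '[{"gripper":0.5,"dx":-0.0008,"dy":-0.0022,"dz":-0.03,"rx":-1,"ry":1.3,"rz":0},{"gripper":0.5,"dx":-0.0008,"dy":-0.0022,"dz":-0.06,"rx":-1,"ry":1.3,"rz":0},{"gripper":0.5,"dx":-0.0008,"dy":-0.0022,"dz":-0.09,"rx":-1,"ry":1.3,"rz":0},{"gripper":0.5,"dx":-0.0008,"dy":-0.0022,"dz":-0.11,"rx":-1,"ry":1.3,"rz":0},{"gripper":0.5,"dx":-0.0008,"dy":-0.0022,"dz":-0.125,"rx":-1,"ry":1.3,"rz":0},{"gripper":0.5,"dx":-0.0008,"dy":-0.0022,"dz":-0.125,"rx":-1,"ry":1.3,"rz":0}]' 25
python3 -m jog '[{"gripper":1,"dx":0,"dy":0,"dz":0,"rx":0,"ry":0,"rz":0},{"gripper":1,"dx":0,"dy":0,"dz":0,"rx":0,"ry":0,"rz":0},{"gripper":1,"dx":0,"dy":0,"dz":0,"rx":0,"ry":0,"rz":0},{"gripper":1,"dx":0,"dy":0,"dz":0,"rx":0,"ry":0,"rz":0},{"gripper":1,"dx":0,"dy":0,"dz":0,"rx":0,"ry":0,"rz":0},{"gripper":1,"dx":0,"dy":0,"dz":0,"rx":0,"ry":0,"rz":0}]' 25
python3 -c "
from goal import *
print(get_obs()['q']);goal([.4382,-.3045,.042],-82.1)"
```

```text
t: 17.75
eef_pos: [0.4366, -0.3046, 0.0394]
tool_rot: [0.531, 0.464, 0.535, -0.465]
contact_force: [-0.2, -0.2, -0.9]
gripper_width: 0.503
t: 18.35
eef_pos: [0.4392, -0.3057, 0.0423]
tool_rot: [0.534, 0.465, 0.533, -0.464]
contact_force: [3.3, 1.2, 6.7]
gripper_width: 0.174
[ 0.69370164  0.55594923 -0.25366005  2.02431392  0.23958155  0.5874677
  0.41357481]
d mm [-1.   1.2 -0.3] rv [-0.    0.11  0.05] alt [ 1.7000e-01  1.0000e-02 -1.7995e+02]
```

```bash
python3 -m jog '[{"gripper":1,"dx":0,"dy":0,"dz":0.02,"rx":0,"ry":0,"rz":0},{"gripper":1,"dx":0,"dy":0,"dz":0.055,"rx":0,"ry":0,"rz":0},{"gripper":1,"dx":0,"dy":0,"dz":0.095,"rx":0,"ry":0,"rz":0},{"gripper":1,"dx":0,"dy":0.02,"dz":0.13,"rx":0,"ry":0,"rz":0},{"gripper":1,"dx":0.01,"dy":0.06,"dz":0.15,"rx":0,"ry":0,"rz":-2},{"gripper":1,"dx":0.02,"dy":0.1,"dz":0.155,"rx":0,"ry":0,"rz":-4},{"gripper":1,"dx":0.03,"dy":0.14,"dz":0.155,"rx":0,"ry":0,"rz":-6},{"gripper":1,"dx":0.04,"dy":0.18,"dz":0.155,"rx":0,"ry":0,"rz":-8},{"gripper":1,"dx":0.05,"dy":0.22,"dz":0.155,"rx":0,"ry":0,"rz":-10},{"gripper":1,"dx":0.06,"dy":0.26,"dz":0.155,"rx":0,"ry":0,"rz":-11.5}]' 25
python3 -m jog '[{"gripper":1,"dx":0.01,"dy":0.04,"dz":0,"rx":0,"ry":0,"rz":0},{"gripper":1,"dx":0.02,"dy":0.075,"dz":0,"rx":0,"ry":0,"rz":0},{"gripper":1,"dx":0.028,"dy":0.1,"dz":0,"rx":0,"ry":0,"rz":0},{"gripper":1,"dx":0.031,"dy":0.11,"dz":0,"rx":0,"ry":0,"rz":0},{"gripper":1,"dx":0.031,"dy":0.11,"dz":0,"rx":0,"ry":0,"rz":0},{"gripper":1,"dx":0.031,"dy":0.11,"dz":0,"rx":0,"ry":0,"rz":0}]' 25
cat > held.py <<'E'
from goal import *
o=get_obs();c=read_camera("wrist");cv2.imwrite("pics/w4.png",c["pixels"]);np.savez("wh.npz",**c)
P,uv=cloud(c);g=cv2.cvtColor(c["pixels"],cv2.COLOR_BGR2HSV)[uv[:,1],uv[:,0]].astype(int)
e=np.array(o["eef_pos"]);goal([.5295,.0658,.12],-93.6,0,o)
for d in cut_out("wrist","tube_green_mid")[:2]:
    m=d["mask"]&(c["range_z"]>0);v,u=np.nonzero(m);p=px2w(c,np.c_[u,v],c["range_z"][v,u]);print(d["conf"],d["box"],np.round(np.percentile(p,[2,50,98],axis=0),4).tolist())
n=(g[:,0]>24)&(g[:,0]<45)&(g[:,1]>100)&(abs(P[:,2]-e[2])<.04)
print("cap",n.sum(),np.round(np.percentile(P[n],[2,50,98],axis=0),4).tolist() if n.sum() else "", "eef",e)
n=(g[:,0]>24)&(g[:,0]<45)&(g[:,1]>90)&(P[:,2]<.115)&(P[:,2]>.07)&(abs(P[:,0]-.53)<.05)&(abs(P[:,1]-.065)<.08)
if n.sum():
    Q=P[n]-C;print("cradle x' y'",np.round(np.percentile(Q@EX*1000,[2,98]),1),np.round(np.percentile(Q@EY*1000,[2,98]),1))
E
python3 held.py
```

```text
t: 19.35
eef_pos: [0.4966, -0.0444, 0.1959]
tool_rot: [-0.482, -0.516, -0.484, 0.517]
contact_force: [-0.1, -1.1, 0.2]
gripper_width: 0.175
t: 19.95
eef_pos: [0.5278, 0.0627, 0.1955]
tool_rot: [-0.483, -0.516, -0.484, 0.517]
contact_force: [-0.4, 0.2, -1.9]
gripper_width: 0.174
d mm [  1.7   3.1 -75.5] rv [-0.02 -0.15  0.17] alt [-2.3000e-01  3.0000e-02 -1.7983e+02]
0.98 [283.0, 283.7, 38.6, 194.2] [[0.5183, 0.0221, 0.186], [0.5274, 0.0728, 0.1929], [0.5359, 0.1085, 0.1949]]
0.65 [284.7, 245.6, 76.0, 233.5] [[0.5084, -0.0287, 0.0833], [0.5318, 0.1042, 0.1009], [0.5521, 0.1187, 0.1187]]
cap 2419 [[0.4952, 0.0586, 0.1827], [0.5296, 0.0991, 0.1932], [0.5593, 0.1088, 0.2336]] eef [0.52781293 0.06269429 0.19554003]
cradle x' y' [-20.6  21.6] [ 68.6 146.6]
```

View pics/w4.png

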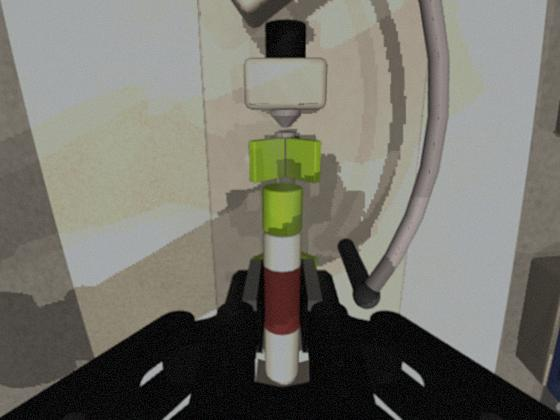

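The wrist view shows the tube held straight along the shaft, with its cap at (282,210) just short of the far cradle at (285,160). I'll lower it slowly.

```bash
python3 -m jog '[{"gripper":1,"dx":0.0015,"dy":0.0018,"dz":-0.02,"rx":0,"ry":0,"rz":0},{"gripper":1,"dx":0.0015,"dy":0.0018,"dz":-0.04,"rx":0,"ry":0,"rz":0},{"gripper":1,"dx":0.0015,"dy":0.0018,"dz":-0.06,"rx":0,"ry":0,"rz":0},{"gripper":1,"dx":0.0015,"dy":0.0018,"dz":-0.07,"rx":0,"ry":0,"rz":0},{"gripper":1,"dx":0.0015,"dy":0.0018,"dz":-0.076,"rx":0,"ry":0,"rz":0},{"gripper":1,"dx":0.0015,"dy":0.0018,"dz":-0.08,"rx":0,"ry":0,"rz":0},{"gripper":1,"dx":0.0015,"dy":0.0018,"dz":-0.082,"rx":0,"ry":0,"rz":0},{"gripper":1,"dx":0.0015,"dy":0.0018,"dz":-0.082,"rx":0,"ry":0,"rz":0}]' 25
python3 -m jog '[{"gripper":1,"dx":0,"dy":0,"dz":-0.001,"rx":0,"ry":0,"rz":0},{"gripper":1,"dx":0,"dy":0,"dz":-0.002,"rx":0,"ry":0,"rz":0},{"gripper":1,"dx":0,"dy":0,"dz":-0.002,"rx":0,"ry":0,"rz":0},{"gripper":1,"dx":0,"dy":0,"dz":-0.002,"rx":0,"ry":0,"rz":0}]' 25
python3 held.py
```

```text
t: 20.85
eef_pos: [0.5302, 0.0665, 0.1143]
tool_rot: [0.483, 0.516, 0.484, -0.516]
contact_force: [0.3, -0.7, -1.1]
gripper_width: 0.174
t: 21.25
eef_pos: [0.53, 0.0665, 0.112]
tool_rot: [0.483, 0.516, 0.484, -0.516]
contact_force: [0.2, 0.0, -0.1]
gripper_width: 0.175
d mm [-0.5 -0.7  8. ] rv [-0.1  -0.06  0.08] alt [-1.0000e-01  1.6000e-01 -1.7992e+02]
0.98 [284.2, 283.9, 43.1, 197.1] [[0.5206, 0.0265, 0.1025], [0.5295, 0.0771, 0.1094], [0.538, 0.1123, 0.1114]]
cap 8705 [[0.5092, 0.0197, 0.0907], [0.5316, 0.1047, 0.105], [0.5533, 0.1184, 0.1483]] eef [0.52995062 0.06649449 0.11203799]
cradle x' y' [-20.5  21.2] [ 48.3 146.7]
```

```bash
python3 -m jog '[{"gripper":1,"dx":-0.0005,"dy":-0.002,"dz":0,"rx":0,"ry":0,"rz":0},{"gripper":1,"dx":-0.0005,"dy":-0.002,"dz":-0.0005,"rx":0,"ry":0,"rz":0},{"gripper":1,"dx":-0.0005,"dy":-0.002,"dz":-0.001,"rx":0,"ry":0,"rz":0},{"gripper":1,"dx":-0.0005,"dy":-0.002,"dz":-0.001,"rx":0,"ry":0,"rz":0}]' 25
python3 -m jog '[{"gripper":1,"dx":0,"dy":0,"dz":-0.0005,"rx":0,"ry":0,"rz":0},{"gripper":1,"dx":0,"dy":0,"dz":-0.001,"rx":0,"ry":0,"rz":0},{"gripper":1,"dx":0,"dy":0,"dz":-0.001,"rx":0,"ry":0,"rz":0},{"gripper":1,"dx":0,"dy":0,"dz":-0.001,"rx":0,"ry":0,"rz":0}]' 25
```

```text
t: 21.75
eef_pos: [0.5293, 0.0644, 0.1108]
tool_rot: [0.483, 0.516, 0.484, -0.516]
contact_force: [0.9, -0.6, -1.2]
gripper_width: 0.177
t: 22.15
eef_pos: [0.5295, 0.0645, 0.1102]
tool_rot: [0.483, 0.516, 0.484, -0.516]
contact_force: [-0.4, 0.1, 3.9]
gripper_width: 0.178
```

```bash
python3 -m jog '[{"gripper":0.75,"dx":0,"dy":0,"dz":0,"rx":0,"ry":0,"rz":0},{"gripper":0.7,"dx":0,"dy":0,"dz":0,"rx":0,"ry":0,"rz":0},{"gripper":0.6,"dx":0,"dy":0,"dz":0,"rx":0,"ry":0,"rz":0},{"gripper":0.6,"dx":0,"dy":0,"dz":0,"rx":0,"ry":0,"rz":0},{"gripper":0.6,"dx":0,"dy":0,"dz":0.01,"rx":0,"ry":0,"rz":0},{"gripper":0.6,"dx":0,"dy":0,"dz":0.03,"rx":0,"ry":0,"rz":0},{"gripper":0.6,"dx":0,"dy":0,"dz":0.06,"rx":0,"ry":0,"rz":0},{"gripper":0.6,"dx":0,"dy":0,"dz":0.1,"rx":0,"ry":0,"rz":0},{"gripper":0.6,"dx":0,"dy":0,"dz":0.14,"rx":0,"ry":0,"rz":0},{"gripper":0.6,"dx":0,"dy":-0.02,"dz":0.15,"rx":0,"ry":0,"rz":0}]' 25
cat > chk.py <<'E'
from goal import *
o=get_obs();c=read_camera("wrist");cv2.imwrite("pics/w5.png",c["pixels"]);P,uv=cloud(c)
for d in cut_out("wrist","tube_green_mid")[:2]:
    m=d["mask"]&(c["range_z"]>0);v,u=np.nonzero(m);p=px2w(c,np.c_[u,v],c["range_z"][v,u]);p=p[p[:,2]>.09]
    if len(p)<30: continue
    Q=p-C;x,y=Q@EX*1000,Q@EY*1000;k=np.polyfit(y,x,1)
    print(round(d["conf"],2),np.round(d["box"]),"y'",np.round(np.percentile(y,[1,99]),1),"x'",np.round(np.median(x),1),"slope deg",np.degrees(np.arctan(k[0])),"z tilt",np.degrees(np.arctan(np.polyfit(y,Q[:,2]*1000,1)[0])),"ztop",np.percentile(p[:,2],97))
for n in("fin","scanner_head"):
    for d in cut_out("wrist",n)[:1]:
        m=d["mask"]&(c["range_z"]>0);v,u=np.nonzero(m);p=px2w(c,np.c_[u,v],c["range_z"][v,u]);print(n,d["conf"],np.round(np.percentile(p,[2,50,98],axis=0),3).tolist())
g=cv2.cvtColor(c["pixels"],cv2.COLOR_BGR2HSV)[uv[:,1],uv[:,0]].astype(int)
b=(g[:,0]>105)&(g[:,0]<130)&(g[:,1]>120)&(P[:,2]>.12)&(P[:,2]<.18)&(P[:,0]<.7)&(P[:,0]>.45)
for nm,k in(("fin",b&(P[:,2]>.155)&(P[:,2]<.1645)),("headtop",b&(P[:,2]>.165))):
    if k.sum()>10:print(nm,k.sum(),cv2.minAreaRect((P[k][:,:2]*1000).astype(np.float32)),np.round(np.median(P[k],0),4))
print(o["eef_pos"],np.round(o["q"],2),o["t"])
E
python3 chk.py; python3 ang.py | tail -1
```

```text
t: 23.15
eef_pos: [0.5315, 0.048, 0.2656]
tool_rot: [0.486, 0.518, 0.484, -0.512]
contact_force: [0.0, -0.3, 0.3]
gripper_width: 0.401
0.82 [279. 176.  24. 106.] y' [ 50.8 139.1] x' 0.5 slope deg 0.11247430635040581 z tilt -0.31848213377896634 ztop 0.10975216467891077
fin 0.57 [[0.513, 0.176, 0.132], [0.525, 0.181, 0.157], [0.542, 0.189, 0.166]]
scanner_head 0.89 [[0.511, 0.176, 0.131], [0.525, 0.181, 0.157], [0.541, 0.19, 0.166]]
[0.53150291 0.04799824 0.26563602] [ 0.19  0.26 -0.46  1.86  0.13  1.05 -0.39] 23.15
angle deg 2.1361957949711274
```

View pics/w5.png

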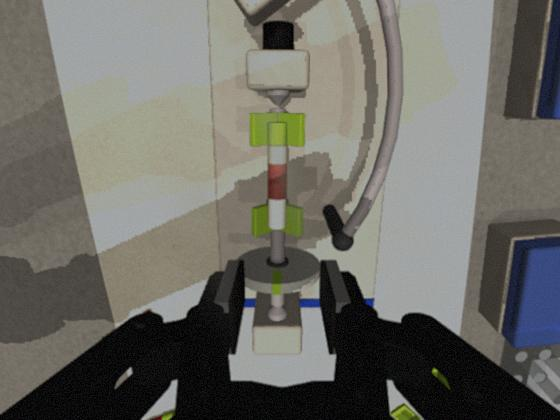

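The wrist view shows the tube seated along both cradles, cap at (277,135). Its middle is at y' = 95.0 mm (95 intended), level and on the axis, and the mark on the wheel is still up. Next is the scanner.

```bash
python3 -m jog '[{"gripper":0.7,"dx":0.01,"dy":0.02,"dz":0.01,"rx":0,"ry":0,"rz":8.5},{"gripper":0.75,"dx":0.02,"dy":0.045,"dz":0.02,"rx":0,"ry":0,"rz":17},{"gripper":0.75,"dx":0.035,"dy":0.07,"dz":0.035,"rx":0,"ry":0,"rz":25.5},{"gripper":0.75,"dx":0.05,"dy":0.09,"dz":0.035,"rx":0,"ry":0,"rz":34},{"gripper":0.75,"dx":0.065,"dy":0.115,"dz":0.035,"rx":0,"ry":0,"rz":42.5},{"gripper":0.75,"dx":0.08,"dy":0.14,"dz":0.035,"rx":0,"ry":0,"rz":51},{"gripper":0.75,"dx":0.09,"dy":0.165,"dz":0.035,"rx":0,"ry":0,"rz":59.5},{"gripper":0.75,"dx":0.1,"dy":0.19,"dz":0.035,"rx":0,"ry":0,"rz":68},{"gripper":0.75,"dx":0.11,"dy":0.21,"dz":0.035,"rx":0,"ry":0,"rz":76.5},{"gripper":0.75,"dx":0.113,"dy":0.225,"dz":0.035,"rx":0,"ry":0,"rz":85}]' 25
python3 -m jog '[{"gripper":0.75,"dx":0,"dy":0,"dz":0,"rx":0,"ry":0,"rz":8.5},{"gripper":0.75,"dx":0,"dy":0,"dz":0,"rx":0,"ry":0,"rz":17},{"gripper":0.75,"dx":0,"dy":0,"dz":0,"rx":0,"ry":0,"rz":25.5},{"gripper":0.75,"dx":0,"dy":0,"dz":0,"rx":0,"ry":0,"rz":34},{"gripper":0.75,"dx":0,"dy":0,"dz":0,"rx":0,"ry":0,"rz":39.6},{"gripper":0.75,"dx":0,"dy":0,"dz":0,"rx":0,"ry":0,"rz":39.6}]' 25
python3 chk.py
```

```text
t: 24.4
eef_pos: [0.6418, 0.272, 0.2927]
tool_rot: [0.703, 0.05, 0.707, -0.051]
contact_force: [0.1, -0.1, -0.0]
gripper_width: 0.251
t: 25.0
eef_pos: [0.6415, 0.2703, 0.293]
tool_rot: [0.68, -0.189, 0.683, 0.189]
contact_force: [-0.6, 0.2, 0.2]
gripper_width: 0.254
fin 0.8 [[0.514, 0.188, 0.113], [0.545, 0.22, 0.164], [0.606, 0.26, 0.168]]
scanner_head 0.61 [[0.514, 0.188, 0.113], [0.545, 0.22, 0.164], [0.606, 0.259, 0.168]]
fin 423 ((563.13037109375, 226.77597045898438), (96.28614807128906, 11.00455379486084), 33.6929931640625) [0.5921 0.2468 0.1605]
headtop 1739 ((529.412841796875, 206.28823852539062), (23.483747482299805, 29.393856048583984), 31.24289321899414) [0.5294 0.2062 0.1671]
[0.64145556 0.27025036 0.29299028] [ 0.06  0.63 -0.89  1.4   0.49  1.34  1.27] 25.0
```

View pics/w5.png

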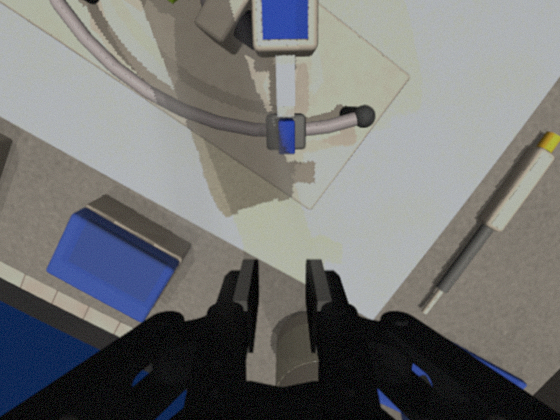

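Run:
```python
from goal import *
from scipy.optimize import least_squares
c=read_camera("wrist");S=[c,dict(np.load("wm.npz")),dict(np.load("w1.npz"))]
A=[]
for i,k in enumerate(S):
    P,uv=cloud(k);r=np.hypot(P[:,0]-.412,P[:,1]-.136)
    m=(P[:,2]>.100)&(P[:,2]<.108)&(abs(r-.214)<.018);Q=P[m][:,:2]
    f=lambda p:np.hypot(Q[:,0]-p[0],Q[:,1]-p[1])-.214
    s=least_squares(f,[.412,.136],loss="soft_l1",f_scale=.002);a=np.degrees(np.arctan2(Q[:,1]-s.x[1],Q[:,0]-s.x[0]))
    print(i,m.sum(),np.round(s.x,4),"ang",np.round(np.percentile(a,[1,99]),1),"res",np.abs(s.fun).mean());A.append(Q)
Q=np.vstack(A);s=least_squares(lambda p:np.hypot(Q[:,0]-p[0],Q[:,1]-p[1])-.214,[.412,.136],loss="soft_l1",f_scale=.002);print("all",s.x)
P,uv=cloud(c);g=cv2.cvtColor(c["pixels"],cv2.COLOR_BGR2HSV)[uv[:,1],uv[:,0]].astype(int)
b=(g[:,0]>105)&(g[:,0]<130)&(g[:,1]>110)&(uv[:,1]>110)&(uv[:,1]<160)&(abs(uv[:,0]-288)<25)
T=b&(P[:,2]>.158);print("fin top",T.sum(),cv2.minAreaRect((P[T][:,:2]*1000).astype(np.float32)),P[T].mean(0))
p=P[T].mean(0);v=p[:2]-s.x;print("fin ang",np.degrees(np.arctan2(v[1],v[0])),np.hypot(*v))
cm=C+.095*EY+.001*EX;v=cm[:2]-s.x;print("cradle ang",np.degrees(np.arctan2(v[1],v[0])),np.hypot(*v))
```

```text
0 4455 [0.4119 0.1338] ang [-28.4  52.2] res 0.0030545316584937167
1 2746 [0.4094 0.132 ] ang [-51.2  52.2] res 0.0028959895828275547
2 2864 [0.4102 0.1316] ang [-39.   29.1] res 0.003055505844950417
all [0.4107591  0.13258396]
fin top 441 ((594.0624389648438, 246.781982421875), (22.336856842041016, 11.57477855682373), 31.37550163269043) [0.59267017 0.24683267 0.16064948]
fin ang 32.13075300815826 0.21481247917069513
cradle ang -29.38092237840445 0.13622575975691842
```

The wrist view shows the fin at (288,135), bracket and head above it and the rod passing either side. The arc centre fits at (0.411, 0.133), with the fin at 32.1° and home near -29.4°. I'll cage the fin and push it along the arc.

```bash
cat > arc.py <<'E'
from goal import *
A=np.array([.4108,.1326])
def at(phi,z=.148):
    p=np.deg2rad(phi);return np.r_[A+.215*np.array([np.cos(p),np.sin(p)]),z]
E
python3 -c "
from arc import *
goal(at(32.1,.2),32.1);goal(at(32.1),32.1)
b=at(32.1)
for k in (30,26,22,18,14,10,6,2,-2,-6,-10,-14,-18,-22,-26,-28,-29.4,-30.4,-31.4):print(k,np.round((at(k)-b)*1000,1)[:2],round(k-32.1,1))"
```

```text
d mm [-49.2 -22.9 -94.5] rv [ 0.13 -0.07  1.24] alt [-1.1000e-01 -2.0000e-01 -1.7876e+02]
d mm [ -49.2  -22.9 -146.5] rv [ 0.13 -0.07  1.24] alt [-1.1000e-01 -2.0000e-01 -1.7876e+02]
30 [ 4.1 -6.8] -2.1
26 [ 11.1 -20. ] -6.1
22 [ 17.2 -33.7] -10.1
18 [ 22.3 -47.8] -14.1
14 [ 26.5 -62.2] -18.1
10 [ 29.6 -76.9] -22.1
6 [ 31.7 -91.8] -26.1
2 [  32.7 -106.7] -30.1
-2 [  32.7 -121.8] -34.1
-6 [  31.7 -136.7] -38.1
-10 [  29.6 -151.6] -42.1
-14 [  26.5 -166.3] -46.1
-18 [  22.3 -180.7] -50.1
-22 [  17.2 -194.8] -54.1
-26 [  11.1 -208.5] -58.1
-28 [   7.7 -215.2] -60.1
-29.4 [   5.2 -219.8] -61.5
-30.4 [   3.3 -223. ] -62.5
-31.4 [   1.4 -226.3] -63.5
```

```bash
python3 -m jog '[{"gripper":0.77,"dx":-0.02,"dy":-0.01,"dz":-0.02,"rx":0,"ry":0,"rz":1.2},{"gripper":0.77,"dx":-0.049,"dy":-0.023,"dz":-0.04,"rx":0,"ry":0,"rz":1.2},{"gripper":0.77,"dx":-0.049,"dy":-0.023,"dz":-0.08,"rx":0,"ry":0,"rz":1.2},{"gripper":0.77,"dx":-0.049,"dy":-0.023,"dz":-0.095,"rx":0,"ry":0,"rz":1.2},{"gripper":0.77,"dx":-0.049,"dy":-0.023,"dz":-0.095,"rx":0,"ry":0,"rz":1.2},{"gripper":0.77,"dx":-0.049,"dy":-0.023,"dz":-0.095,"rx":0,"ry":0,"rz":1.2}]' 20
python3 -c "
from arc import *
goal(at(32.1),32.1)"
```

```text
t: 25.85
eef_pos: [0.5942, 0.2472, 0.201]
tool_rot: [0.68, -0.196, 0.68, 0.195]
contact_force: [0.4, -0.1, 0.8]
gripper_width: 0.23
d mm [ -1.3  -0.4 -53. ] rv [0.05 0.01 0.01] alt [ 1.0000e-02 -8.0000e-02 -1.7999e+02]
```

```bash
python3 -m jog '[{"gripper":0.77,"dx":-0.001,"dy":0,"dz":-0.012,"rx":0,"ry":0,"rz":0},{"gripper":0.77,"dx":-0.001,"dy":0,"dz":-0.024,"rx":0,"ry":0,"rz":0},{"gripper":0.77,"dx":-0.001,"dy":0,"dz":-0.034,"rx":0,"ry":0,"rz":0},{"gripper":0.77,"dx":-0.001,"dy":0,"dz":-0.044,"rx":0,"ry":0,"rz":0},{"gripper":0.77,"dx":-0.001,"dy":0,"dz":-0.052,"rx":0,"ry":0,"rz":0},{"gripper":0.77,"dx":-0.001,"dy":0,"dz":-0.052,"rx":0,"ry":0,"rz":0}]' 20
python3 -m jog '[{"gripper":0.77,"dx":0.0041,"dy":-0.0068,"dz":0,"rx":0,"ry":0,"rz":-2.1},{"gripper":0.77,"dx":0.0111,"dy":-0.02,"dz":0,"rx":0,"ry":0,"rz":-6.1},{"gripper":0.77,"dx":0.0172,"dy":-0.0337,"dz":0,"rx":0,"ry":0,"rz":-10.1},{"gripper":0.77,"dx":0.0223,"dy":-0.0478,"dz":0,"rx":0,"ry":0,"rz":-14.1},{"gripper":0.77,"dx":0.0265,"dy":-0.0622,"dz":0,"rx":0,"ry":0,"rz":-18.1},{"gripper":0.77,"dx":0.0296,"dy":-0.0769,"dz":0,"rx":0,"ry":0,"rz":-22.1},{"gripper":0.77,"dx":0.0317,"dy":-0.0918,"dz":0,"rx":0,"ry":0,"rz":-26.1}]' 20
python3 -c "
from arc import *
o=get_obs();print(o['q'],o['contact_force']);v=o['eef_pos'][:2]-A;print(np.hypot(*v),np.degrees(np.arctan2(v[1],v[0])));goal(at(6),6)
c=read_camera('top')
for n in ('fin','scanner_head'):
    d=cut_out('top',n)[0];v,u=np.nonzero(d['mask']&(c['range_z']>0));p=px2w(c,np.c_[u,v],c['range_z'][v,u]);print(n,d['conf'],np.round(np.median(p,0),3))
"
```

```text
t: 26.45
eef_pos: [0.5918, 0.246, 0.1463]
tool_rot: [0.678, -0.196, 0.681, 0.195]
contact_force: [0.0, -0.2, 0.4]
gripper_width: 0.23
t: 27.15
eef_pos: [0.6248, 0.1541, 0.1486]
tool_rot: [0.706, -0.036, 0.706, 0.035]
contact_force: [-0.3, 0.1, -0.6]
gripper_width: 0.228
[ 0.17931124  0.64474187 -0.7417615   1.68410996  0.49982615  1.01216548
  0.93632543] [-0.31922427  0.13095212 -0.6033318 ]
0.2150947723850736 5.748439951558642
d mm [-0.2  0.9 -0.6] rv [ 0.04 -0.02  0.25] alt [-3.0000e-02 -6.0000e-02 -1.7975e+02]
fin 0.83 [0.541 0.153 0.165]
scanner_head 0.53 [0.541 0.153 0.165]
```

```bash
python3 -m jog '[{"gripper":0.77,"dx":0.001,"dy":-0.0149,"dz":0,"rx":0,"ry":0,"rz":-4},{"gripper":0.77,"dx":0.001,"dy":-0.03,"dz":0,"rx":0,"ry":0,"rz":-8},{"gripper":0.77,"dx":0,"dy":-0.0449,"dz":0,"rx":0,"ry":0,"rz":-12},{"gripper":0.77,"dx":-0.0021,"dy":-0.0598,"dz":0,"rx":0,"ry":0,"rz":-16},{"gripper":0.77,"dx":-0.0052,"dy":-0.0745,"dz":0,"rx":0,"ry":0,"rz":-20},{"gripper":0.77,"dx":-0.0094,"dy":-0.0889,"dz":0,"rx":0,"ry":0,"rz":-24},{"gripper":0.77,"dx":-0.0145,"dy":-0.103,"dz":0,"rx":0,"ry":0,"rz":-28},{"gripper":0.77,"dx":-0.0145,"dy":-0.103,"dz":0,"rx":0,"ry":0,"rz":-28}]' 20
python3 -m jog '[{"gripper":0.77,"dx":-0.003,"dy":-0.0068,"dz":0,"rx":0,"ry":0,"rz":-2},{"gripper":0.77,"dx":-0.0061,"dy":-0.0137,"dz":0,"rx":0,"ry":0,"rz":-4},{"gripper":0.77,"dx":-0.0061,"dy":-0.0137,"dz":0,"rx":0,"ry":0,"rz":-4},{"gripper":0.77,"dx":-0.0061,"dy":-0.0137,"dz":0,"rx":0,"ry":0,"rz":-4}]' 20
python3 -m jog '[{"gripper":0.77,"dx":-0.0034,"dy":-0.0067,"dz":0,"rx":0,"ry":0,"rz":-2},{"gripper":0.77,"dx":-0.0034,"dy":-0.0067,"dz":0,"rx":0,"ry":0,"rz":-2},{"gripper":0.77,"dx":-0.0034,"dy":-0.0067,"dz":0,"rx":0,"ry":0,"rz":-2}]' 20
python3 -c "
from arc import *
o=get_obs();v=o['eef_pos'][:2]-A;print(np.hypot(*v),np.degrees(np.arctan2(v[1],v[0])));goal(at(-28),-28)"
```

```text
t: 28.1
eef_pos: [0.6095, 0.0504, 0.1482]
tool_rot: [0.694, 0.134, 0.695, -0.136]
contact_force: [0.3, -0.0, -0.2]
gripper_width: 0.227
t: 28.5
eef_pos: [0.6034, 0.038, 0.1479]
tool_rot: [0.688, 0.158, 0.69, -0.159]
contact_force: [0.6, 0.1, -0.1]
gripper_width: 0.225
t: 28.8
eef_pos: [0.6, 0.0308, 0.1479]
tool_rot: [0.685, 0.171, 0.687, -0.172]
contact_force: [-0.9, 0.0, -0.1]
gripper_width: 0.227
0.21479981961915187 -28.277421767259906
d mm [0.7 0.8 0.1] rv [ 0.05 -0.14 -0.  ] alt [2.2e-01 8.0e-02 1.8e+02]
```

```bash
python3 -m jog '[{"gripper":0.77,"dx":-0.0009,"dy":-0.0016,"dz":0,"rx":0,"ry":0,"rz":-0.5},{"gripper":0.77,"dx":-0.0018,"dy":-0.0033,"dz":0,"rx":0,"ry":0,"rz":-1},{"gripper":0.77,"dx":-0.0018,"dy":-0.0033,"dz":0,"rx":0,"ry":0,"rz":-1},{"gripper":0.77,"dx":-0.0018,"dy":-0.0033,"dz":0,"rx":0,"ry":0,"rz":-1}]' 20
python3 -m jog '[{"gripper":0.77,"dx":-0.0009,"dy":-0.0016,"dz":0,"rx":0,"ry":0,"rz":-0.5},{"gripper":0.77,"dx":-0.0018,"dy":-0.0033,"dz":0,"rx":0,"ry":0,"rz":-1},{"gripper":0.77,"dx":-0.0018,"dy":-0.0033,"dz":0,"rx":0,"ry":0,"rz":-1},{"gripper":0.77,"dx":-0.0018,"dy":-0.0033,"dz":0,"rx":0,"ry":0,"rz":-1}]' 20
```

```text
t: 29.2
eef_pos: [0.5982, 0.0278, 0.1479]
tool_rot: [0.684, 0.177, 0.685, -0.177]
contact_force: [0.2, 0.5, -0.5]
gripper_width: 0.229
t: 29.6
eef_pos: [0.5964, 0.0244, 0.1479]
tool_rot: [0.682, 0.182, 0.684, -0.183]
contact_force: [-0.7, 1.3, 0.2]
gripper_width: 0.228
```

```bash
python3 -m jog '[{"gripper":0.77,"dx":-0.0009,"dy":-0.0016,"dz":0,"rx":0,"ry":0,"rz":-0.5},{"gripper":0.77,"dx":-0.0009,"dy":-0.0016,"dz":0,"rx":0,"ry":0,"rz":-0.5},{"gripper":0.77,"dx":-0.0009,"dy":-0.0016,"dz":0,"rx":0,"ry":0,"rz":-0.5}]' 20
python3 -m jog '[{"gripper":0.77,"dx":-0.0009,"dy":-0.0016,"dz":0,"rx":0,"ry":0,"rz":-0.5},{"gripper":0.77,"dx":-0.0009,"dy":-0.0016,"dz":0,"rx":0,"ry":0,"rz":-0.5},{"gripper":0.77,"dx":-0.0009,"dy":-0.0016,"dz":0,"rx":0,"ry":0,"rz":-0.5}]' 20
python3 -c "
from arc import *
o=get_obs();v=o['eef_pos'][:2]-A;print(o['contact_force'],np.hypot(*v),np.degrees(np.arctan2(v[1],v[0])))"
```

```text
t: 29.9
eef_pos: [0.5955, 0.0229, 0.1479]
tool_rot: [0.681, 0.185, 0.683, -0.186]
contact_force: [-0.7, -0.1, -0.2]
gripper_width: 0.231
t: 30.2
eef_pos: [0.595, 0.0222, 0.148]
tool_rot: [0.681, 0.189, 0.682, -0.189]
contact_force: [3.1, 3.5, -2.2]
gripper_width: 0.233
[ 3.10371219  3.51297979 -2.15751502] 0.21479465900580802 -30.940323266551246
```

```bash
python3 -m jog '[{"gripper":0.77,"dx":-0.0005,"dy":-0.0009,"dz":0,"rx":0,"ry":0,"rz":0},{"gripper":0.77,"dx":-0.0009,"dy":-0.0016,"dz":0,"rx":0,"ry":0,"rz":0},{"gripper":0.77,"dx":-0.0009,"dy":-0.0016,"dz":0,"rx":0,"ry":0,"rz":0},{"gripper":0.77,"dx":-0.0009,"dy":-0.0016,"dz":0,"rx":0,"ry":0,"rz":0}]' 20
python3 -m jog '[{"gripper":0.77,"dx":0.002,"dy":0.0037,"dz":0,"rx":0,"ry":0,"rz":0.7},{"gripper":0.7,"dx":0.002,"dy":0.0037,"dz":0,"rx":0,"ry":0,"rz":0.7},{"gripper":0.7,"dx":0.002,"dy":0.0037,"dz":0,"rx":0,"ry":0,"rz":0.7},{"gripper":0.7,"dx":0.002,"dy":0.0037,"dz":0.02,"rx":0,"ry":0,"rz":0.7},{"gripper":0.7,"dx":0.002,"dy":0.0037,"dz":0.05,"rx":0,"ry":0,"rz":0.7},{"gripper":0.7,"dx":0.002,"dy":0.0037,"dz":0.09,"rx":0,"ry":0,"rz":0.7},{"gripper":0.7,"dx":0.02,"dy":0,"dz":0.13,"rx":0,"ry":0,"rz":0.7},{"gripper":0.7,"dx":0.04,"dy":-0.02,"dz":0.15,"rx":0,"ry":0,"rz":0.7},{"gripper":0.7,"dx":0.04,"dy":-0.02,"dz":0.15,"rx":0,"ry":0,"rz":0.7},{"gripper":0.7,"dx":0.04,"dy":-0.02,"dz":0.15,"rx":0,"ry":0,"rz":0.7}]' 20
python3 ang.py|tail -1; python3 -c "
from arc import *
c=read_camera('wrist');P,uv=cloud(c);g=cv2.cvtColor(c['pixels'],cv2.COLOR_BGR2HSV)[uv[:,1],uv[:,0]].astype(int)
b=(g[:,0]>105)&(g[:,0]<130)&(g[:,1]>110)&(abs(P[:,0]-.597)<.03)&(abs(P[:,1]-.028)<.04)&(P[:,2]>.157)&(P[:,2]<.166)
r=cv2.minAreaRect((P[b][:,:2]*1000).astype(np.float32));v=np.array(r[0])/1000-A;print('fin',b.sum(),r,np.hypot(*v),np.degrees(np.arctan2(v[1],v[0])))
s=read_camera('side')
a=cv2.resize(c['pixels'][60:360,80:480],(533,400),interpolation=2);d=cv2.resize(s['pixels'][130:290,230:340],(267,400),interpolation=2)
cv2.imwrite('pics/f1.png',np.hstack([a,d]))"
```

```text
t: 30.6
eef_pos: [0.595, 0.0221, 0.148]
tool_rot: [0.682, 0.189, 0.682, -0.187]
contact_force: [5.4, 6.9, -5.7]
gripper_width: 0.23
t: 31.6
eef_pos: [0.6337, -0.0013, 0.2978]
tool_rot: [0.682, 0.185, 0.683, -0.186]
contact_force: [-0.5, 0.0, -1.5]
gripper_width: 0.302
angle deg 2.1361957949711274
fin 405 ((597.4778442382812, 25.72756004333496), (10.452736854553223, 22.300704956054688), 60.10095977783203) 0.21510540660741875 -29.79099262247438
```

View pics/f1.png

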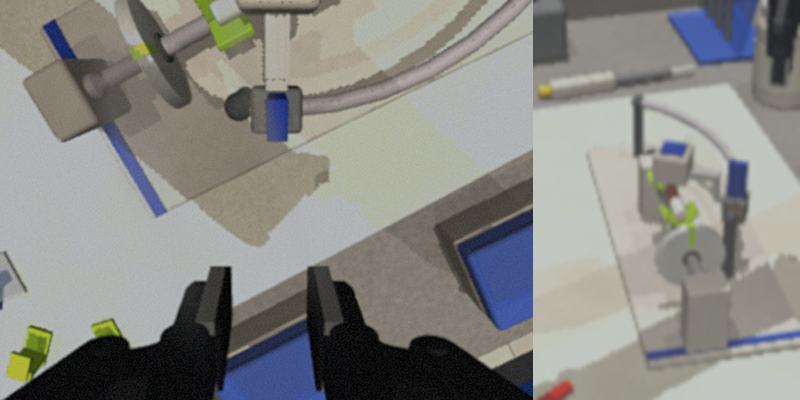

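The view shows the carriage against the rod's end support at (240,103) with the head over the tube. The wheel stripe is still up and the tube is still in the cradles. The robot is clear, so I'm handing in.

```bash
python3 -c "
from station import *
hand_in();print(get_obs()['t'])"
```

```text
the job is handed in; nothing more can be done
the job is handed in; nothing more can be done
```

The job is done and handed in at about 31.7 s. The cradles face up, the green-capped tube lies across both of them, and the scanner is home against its end stop.

- **Arbor:** I turned it from about +108° to upright in three strokes of the wheel. The cradle wall slopes read -1.2° and the wheel stripe read between about -2° and +2°. That spread is the limit of my measurement.
- **Tube:** It touched down at about 4 N before I let go. Its middle is within about 1 mm of the cradles' middle, it is level to 0.3°, and it is in line with the shaft to 0.1°.
- **Scanner:** I pushed it along the rod until the force rose to about 10 N and it moved no further. The fin is at -29.8°, against the -29.4° I worked out for home. The last picture shows the carriage against the end support, the head over the tube and the mark unmoved.

**What went wrong on the way**
- **First wheel stroke:** It ran into the arm's tilt limit. The wrist reading was about 50 N while I held the wheel, so I let go and used shorter strokes.
- **Turning to the tube:** My first turn ran into the last joint's limit, so I turned the other way.

The other tubes, the clips, the forceps and the pipette were never approached, but I did not re-measure their positions at the end.

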